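# Finish the keyed filter-housing stack

### The job

Finish the filter housing in the stacking nest: lift the open section with the notched rim out from beside its close-packed neighbours in the tray, stand it upright on the blue mat and let go. Take it again by its two lugged sides (the nest's cheeks leave only those free) and lower it onto the section in the nest so that both lugs drop into their matching notches and it sits fully home, then lower the end cap onto it in the same way, lugs fully home. Drop neither part, let go of both, and leave everything else where it is.

Things in the scene. Friction and masses are not known exactly. Their poses are not given: they have to be found in the camera images.
- section: the open housing section to stack: charcoal-black plastic, 150 to 310 g, 60 x 60 mm with rounded corners, 70 mm tall over all, 30 mm bore; all four sides flat. Body from 8 to 70 mm above the origin, on two lugs. Origin: centre of the footprint, level with the lug tips; its wide lug is at -x. Starts in one of the tray's three pockets, its x along the row: only its +y and -y sides can be gripped there.
- section_lug (a point): middle of the tip of the section's wide lug, 25 mm to -x of its origin. Two lugs hang 8 mm below the body, 10 mm thick, their outer faces flush with the body's: the wide one (36 mm along y) at the -x side, the narrow one (18 mm) at the +x side. Tips slightly tapered.
- section_rim (a point): centre of the section's top rim, 70 mm above its origin. The rim has two notches 9 mm deep, open to the outside, one right above each lug: wide (39 mm along y) at -x, narrow (21 mm) at +x, so lugs have 1.5 mm play. A part seated on it has its origin 62 mm above this section's origin.
- lower: the section already seated in the nest, loose, same shape, axes and lugs as section, origin 6 mm above the bench. What is stacked on it must have the same yaw (wide lug into wide notch, at -x); turned half round it sits too high and askew. Seated, section has its origin 62 mm above this one.
- lower_rim (a point): centre of the lower section's notched top rim, 76 mm above the bench; notches as in section_rim, wide at -x, narrow at +x.
- cap: the end cap, charcoal-black plastic, 90 to 180 g: 60 x 60 x 14 mm flange, 8 to 22 mm above the origin, on the same two lugs as the section (wide at -x, narrow at +x). On top a 34 x 34 mm square neck, sides along x and y, from 22 to 60 mm. A vent boss (8 mm across, 6 mm high) stands beside the neck above the narrow lug. Origin: centre of the footprint at the lug tips. Stands on its lugs on the bench.
- cap_lug (a point): middle of the tip of the cap's wide lug, 25 mm to -x of its origin. Seated on the section, the cap's origin is 62 mm above the section's, with the same yaw.
- nest: the stacking nest, aluminium, bolted down: base plate 140 (x) x 110 (y) x 14 mm holding the lower section's lugs, two upright guide cheeks at +y and -y, open towards +x and -x. Origin on the bench under the middle; x and y as the lower section's, which sits at its middle.
- nest_cheek (a point): top of the nest's +y cheek, 128 mm above the bench, 38 mm from the nest's middle; the other is its mirror image. Cheeks: 54 mm long in x, 8 mm thick, with a 14 mm sight slot, inner faces 34 mm from the middle (4 mm from a section), lips flared outwards up to 137 mm. A section seated on the lower one has its top at 138 mm, so no finger fits beside its +y and -y sides.
- tray: the pale carrier tray, fixed, 216 (x) x 150 (y) mm, rim 18 mm high, floor 4 mm above the bench. Three pockets in a row along its x, 65 mm apart, the parts in them 5 mm apart, with 12 mm high rails along both sides of the row, 32 mm from its middle line. Origin on the bench under the middle.
- mat: the blue bench mat, fixed, 160 (x) x 190 (y) x 3 mm, clear, for setting parts down. Origin on the bench under its middle.
- blank_a: a closed housing in the tray, not wanted: the outside of the section, but its top is closed and flat, without notches or bore; loose. Origin as section.
- blank_b: a second closed housing, as blank_a.
- clip_a: bystander: loose beige retainer ring, 62 mm across, 24 mm high, lying on the bench beside the cap. Origin at the centre of its underside.
- clip_b: bystander: a second retainer ring, farther back. Origin as clip_a.
- driver: bystander: screwdriver, 190 mm, grey handle, lying at the back of the bench.
- bottle: bystander: white screw-top jar, 62 mm across, 110 mm tall, at the back of the bench. Origin at the centre of its underside.
Things that resemble listed ones, but are neither listed nor needed, are in the scene too. Leave any brown look-alike of the cap alone.

How it is judged:
By the outcome, as a careful person would: the job done as asked, in the order asked, and still so for the second after the job is handed in, with the robot touching nothing.
It also fails if it takes over 67 s, if anything falls off the work surface, if the arm or the gripper's body presses on something with over 40 N, if the wrist force passes 120 N, or if a joint passes its speed limit or range.

### The arm

A 6-joint arm with a two-finger parallel gripper is mounted at the origin on the work surface. World frame = base frame: x ahead of the robot, y to its left, z up, the work surface at z = 0. Lengths are in m, angles in rad, forces in N, time in s.
With the tool pointing down it reaches from about 0.375 to 0.975 m from the base axis. Payload 3.8 kg.
Tool frame: the origin (TCP) lies on the centre line of the jaws, within the pads' length; the fingertips stand 19 mm ahead of it and the grasp point (between the pads) is the TCP (manip.tcp_to_tips is the distance from the TCP to the fingertips, in m); y points along the fingers, z is the direction in which the jaws open and shut, and the axes are right-handed (so a half turn about y gives the same grasp; the last joint's range is limited). The gripper opens to 88 mm and grips with 3 to 60 N. Pads are 18 mm wide; open, the fingers measure 123 mm over their backs; the gripper's body (75 mm by 187 mm) begins 45 mm behind the grasp point.
Start: joints at [-1.314, 0.264, 1.604, -0, 1.274, -0.037], TCP at [0.195, -0.646, 0.258] pointing down, gripper open.
Joint ranges: [-2.63, 2.63], [-0.94, 2.18], [0.31, 2.57], [-1.31, 4.45], [0, 2.66], [-2.55, 2.55]. Speed limits (rad/s): [2.57, 2.57, 3.14, 3.14, 3.14, 3.14].

### API

Orientations are given as a rotation vector (axis times angle).
In Python, from workcell import manip gives the robot as it stands. The module is installed in compiled form; this text tells all that it offers.
- The arm moves only by the tool servo_tool, never from a script. Its argument "commands" is a list of rows, each a list of 6 numbers: the shift along the tool's x, y, z in cm, then the turn, a rotation vector about the tool's x, y, z in degrees. In form: [[x, y, z, wx, wy, wz], ...]. A call has 1 to 20 rows; each row is the pose to reach, as a shift and turn from the pose measured when the call began, along the tool's axes at that moment; what a row does not reach only later rows make up. A row lasts 1/8 s, in which the tool goes at most 62.5 mm and 10.7 degrees, less where a joint would pass 70% of its speed; a pose out of reach is approached as far as the arm can. A call with a gripper value outside its range is refused whole. "grip" is the finger opening in cm, from 0 to 8.81, set as the call begins (left out, the last holds). The fingers move at their own pace and stop on an object; "squeeze" is the grip in N (left out, the last holds). Time passes only in rows, so rows that repeat a pose let the fingers close. It gives the time, the measured TCP pose, the force and the opening at its end, in the units of the state.
- manip.get_obs(): the state, without advancing time (a new reading comes with each control period).
- manip.snapshot(name): name is "scene" or "top"; returns the picture (384x512x3 uint8, red, green, blue); there is no depth.
- manip.camera_model(name): a dict with "fovy" (degrees; the focal length in pixels is half the picture's height over the tangent of half this angle, whatever the lens; pixels are square), "cx", "cy" (the principal point, pixels), "xyz" and "attitude" of the camera in the world. Camera axes: x right, y down, z forward; pixel columns grow to the right and rows downward; lengths in m; the calibration is good to about 2 mm. A picture is of the moment at which its call begins. camera_model takes no time and is no camera call.
- manip.finish_job(): hands the job in, once; it reports no verdict.
Trained networks look in the newest picture that a camera, given by its name, has taken for a name from the list of things; names that differ only in an ending like _2 or _b are one class to them, and where a whole thing is asked for, a point or a joint stands for the part that bears it (a point fixed in the world has none). Each returns a list of dicts, best first, with "confidence" (0 to 1); they miss things now and then, are a little off and sometimes report something else, mostly with a low value. They report only what shows in the picture. A call takes as long as a camera call. They do not tell look-alikes from the thing itself.
- manip.recognise(target, camera): "point" ([column, row] in pixels, amid what is visible of it).
- manip.outline_of(target, camera): "pixels" (384x512 bool, what is visible of it) and "point" ([column, row] in pixels, amid what is visible of it).
- manip.spot_point(target, camera): "point" ([column, row] in pixels: a listed point, or the origin of a listed thing).
The state is a dict: "time": time; "qpos": joint angles; "joint_velocities": joint speeds; "effort": joint torques, N m; "ee_pos": TCP position; "tcp_rot": TCP orientation; "ft_force": force on the tool from outside, world axes, zero at the start; "ft_torque": the same for the moment, N m; "opening": opening from 0.0 (shut) to 1.0 (fully open).
Only numpy, scipy, OpenCV 4.12 (cv2) and the standard library are available. Lean on these libraries where they do the work, as an engineer would, in place of code of your own. Each camera call takes 0.05 s, during which the arm holds its last target.

## Working session

There is one attempt and no reset: what is moved stays moved. The work goes in short steps, Python scripts to look and compute and a tool call to move; the robot and the scene stay as the last step left them, time stands still between calls to the robot, and variables do not carry over. Pictures are saved under pics/ and viewed, and the job is handed in when it is done.

Besides the shell and the picture viewer there is one more tool, called after "Emit:" as name(argument=value, ...), one argument or row to a line, values as JSON. servo_tool: Moves the arm, as the interface text tells. Its arguments: {"type":"object","properties":{"commands":{"type":"array"},"grip":{"type":"number"},"squeeze":{"type":"number"}},"required":["commands"]}

```bash
mkdir -p pics; python3 - <<'E'
from workcell import manip
import cv2
o=manip.get_obs();print(o)
for c in("scene","top"):
    im=manip.snapshot(c);cv2.imwrite(f"pics/{c}0.png",cv2.resize(im[:,:,::-1],None,fx=1.5,fy=1.5,interpolation=cv2.INTER_CUBIC));print(c,manip.camera_model(c))
E
```

```text
{'time': 0.0, 'qpos': array([-1.31390780e+00,  2.64741593e-01,  1.60537732e+00,  1.95767753e-05,
        1.27365089e+00, -3.68758216e-02]), 'joint_velocities': array([ 0.00111535,  0.00116072,  0.00116227, -0.00193014,  0.00171835,
        0.00054942]), 'effort': array([-1.59195577e-03, -5.02117324e+01, -3.56872594e+01,  7.25916191e-02,
        2.93194887e-02, -1.97485238e-04]), 'ee_pos': array([ 0.19530363, -0.64544107,  0.25639392]), 'tcp_rot': array([-0.30553731,  2.06591786, -2.06139923]), 'ft_force': array([-0.72920318,  0.47957795,  0.40662552]), 'ft_torque': array([0.0294673 , 0.00582778, 0.0488458 ]), 'opening': 0.9998691914818528}
scene {'fovy': 54.66196267382355, 'cx': 252.3784545876499, 'cy': 189.3259039942552, 'xyz': array([0.97861207, 0.52450384, 0.82780339]), 'attitude': array([-0.74113896, -2.64907887,  1.01054918])}
top {'fovy': 54.587202716928246, 'cx': 259.1253690734073, 'cy': 191.37373985681626, 'xyz': array([0.41171453, 0.00929977, 1.2481497 ]), 'attitude': array([-2.15447053,  2.0714938 , -0.21890336])}
```

View pics/scene0.png

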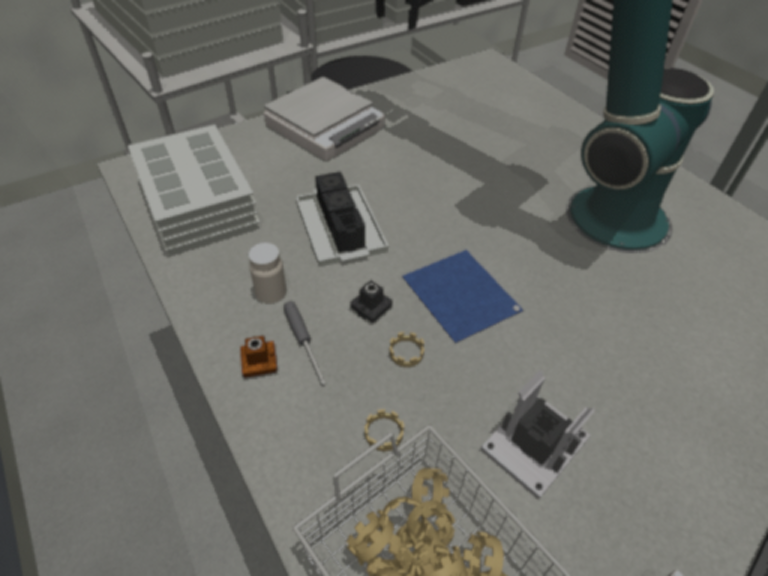

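View pics/top0.png

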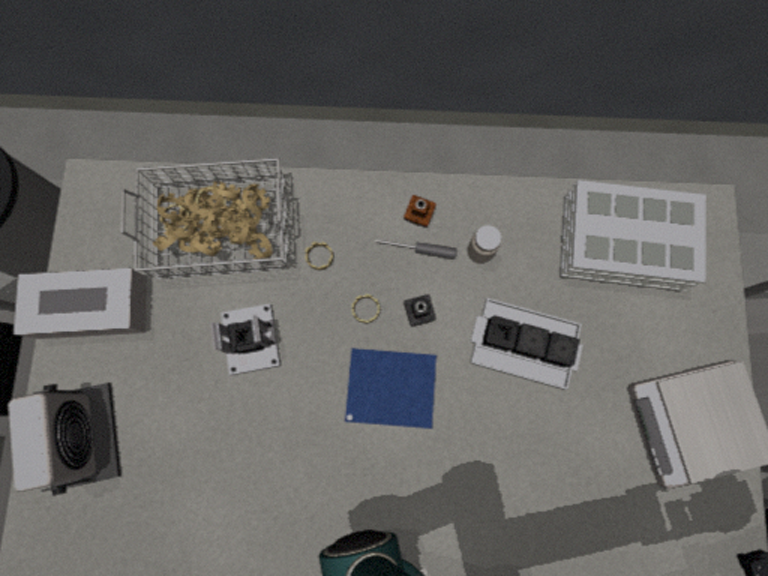

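```bash
cat > h.py <<'E'
import numpy as np,cv2
from scipy.spatial.transform import Rotation as R
from scipy.optimize import least_squares
from workcell import manip
def cam(c):
    m=manip.camera_model(c);f=192/np.tan(np.radians(m['fovy']/2))
    return m['xyz'],R.from_rotvec(m['attitude']).as_matrix(),f,m['cx'],m['cy']
def proj(c,P):
    x,A,f,cx,cy=cam(c);p=(np.atleast_2d(P)-x)@A
    return np.c_[cx+f*p[:,0]/p[:,2],cy+f*p[:,1]/p[:,2]]
def back(c,px,z):
    x,A,f,cx,cy=cam(c);px=np.atleast_2d(px);d=np.c_[(px[:,0]-cx)/f,(px[:,1]-cy)/f,np.ones(len(px))]@A.T
    return x+d*((z-x[2])/d[:,2])[:,None]
def tri(p):  # dict cam->px
    def r(X): return np.concatenate([(proj(c,X)-q).ravel() for c,q in p.items()])
    s=least_squares(r,[.6,0,.05]);return s.x,np.abs(s.fun).max()
def crop(im,c,h,k,name):
    x,y=map(int,c);a=im[max(0,y-h):y+h,max(0,x-h):x+h,::-1]
    cv2.imwrite(name,cv2.resize(a,None,fx=k,fy=k,interpolation=cv2.INTER_CUBIC))
E
python3 - <<'E'
from h import *
ims={c:manip.snapshot(c) for c in("scene","top")}
np.savez('im0.npz',**ims)
for t in["section","section_rim","section_lug","lower_rim","lower","cap","cap_lug","nest","nest_cheek","tray","mat","blank_a"]:
    for c in ims:
        r=manip.spot_point(t,c)
        print(t,c,[(np.round(d['point'],1).tolist(),round(d['confidence'],2)) for d in r[:4]])
print(manip.get_obs()['time'])
def g(im): return np.clip((im/255.)**.5*255,0,255).astype(np.uint8)
A=[g(ims['top'])[y-30:y+30,x-40:x+40] for x,y in((353,228),(165,224),(280,205),(260,260))]
B=[g(ims['scene'])[y-30:y+30,x-40:x+40] for x,y in((227,142),(358,288),(247,200),(307,196))]
up=lambda L:np.vstack([np.hstack(L[:2]),np.hstack(L[2:])])
for n,L in(("A",A),("B",B)):
    cv2.imwrite(f"pics/{n}.png",cv2.resize(up(L)[:,:,::-1],None,fx=5,fy=5,interpolation=cv2.INTER_CUBIC))
E
```

```text
section scene [([229.8, 164.4], 0.93)]
section top [([327.4, 224.3], 0.58)]
section_rim scene [([233.7, 150.1], 0.63)]
section_rim top [([332.8, 220.1], 0.83)]
section_lug scene [([229.6, 158.1], 0.97), ([365.9, 279.9], 0.53), ([270.4, 233.9], 0.36)]
section_lug top [([340.3, 224.0], 0.94), ([275.4, 163.8], 0.38)]
lower_rim scene [([366.8, 281.8], 0.68)]
lower_rim top [([161.5, 223.3], 0.78)]
lower scene [([358.7, 294.0], 0.96), ([248.1, 208.7], 0.69)]
lower top [([163.1, 227.0], 0.86), ([213.2, 173.5], 0.6)]
cap scene [([247.5, 205.8], 0.94), ([171.8, 242.4], 0.63), ([267.9, 233.4], 0.23)]
cap top [([281.0, 142.2], 0.73), ([277.2, 206.4], 0.63), ([278.3, 217.9], 0.22)]
cap_lug scene [([163.8, 244.4], 0.92), ([253.5, 197.0], 0.87)]
cap_lug top [([281.5, 137.9], 0.81), ([280.1, 217.6], 0.53), ([277.5, 206.2], 0.28)]
nest scene [([356.4, 297.2], 0.92), ([222.3, 137.0], 0.41)]
nest top [([166.3, 227.5], 0.74)]
nest_cheek scene [([387.6, 280.5], 0.62), ([367.1, 281.4], 0.34)]
nest_cheek top [([144.5, 220.4], 0.62)]
tray scene [([225.2, 147.2], 0.66)]
tray top [([328.8, 225.7], 0.7), ([350.0, 231.8], 0.56)]
mat scene [([306.0, 195.8], 0.57)]
mat top [([257.4, 258.8], 0.82)]
blank_a scene [([220.0, 139.4], 0.49)]
blank_a top [([351.6, 232.5], 0.9), ([368.1, 234.6], 0.56)]
1.4
```

View pics/A.png

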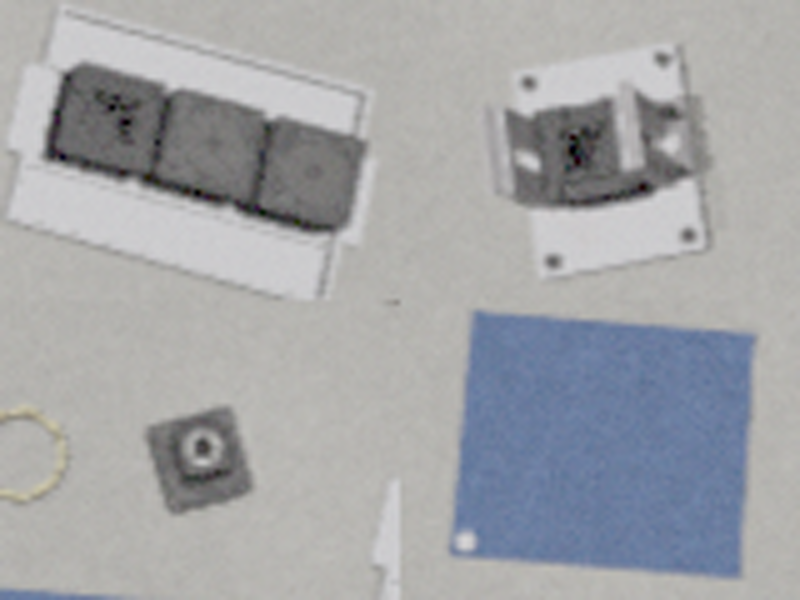

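View pics/B.png

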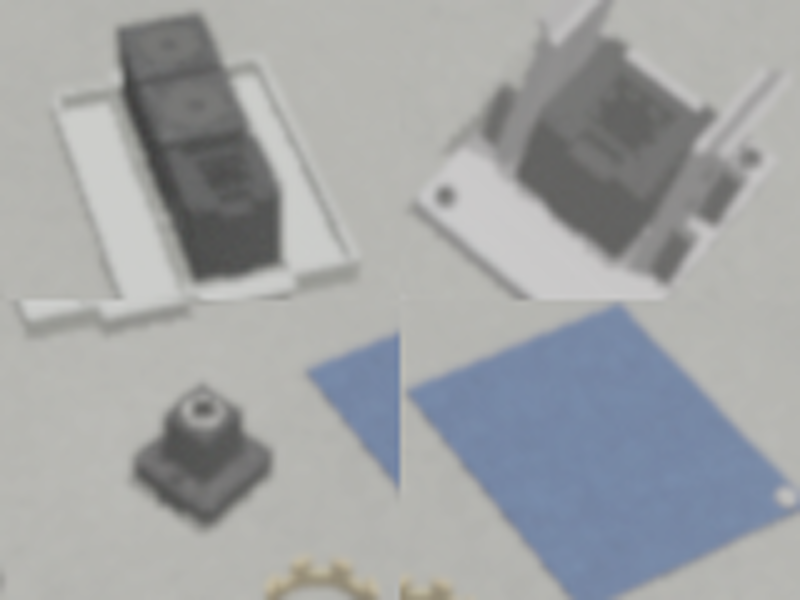

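```bash
python3 - <<'E'
from h import *
ims={c:np.mean([manip.snapshot(c).astype(float) for _ in range(10)],0) for c in("scene","top")}
np.savez('im1.npz',**ims)
print(manip.get_obs()['time'])
def g(im): return np.clip((im/255.)**.5*255,0,255).astype(np.uint8)
A=[g(ims['top'])[y-15:y+15,x-20:x+20] for x,y in((334,222),(165,224),(280,205))]+[g(ims['top'])[209:239,350:390]]
B=[g(ims['scene'])[y-15:y+15,x-20:x+20] for x,y in((233,150),(362,285),(247,200),(222,135))]
up=lambda L:np.vstack([np.hstack(L[:2]),np.hstack(L[2:])])
for n,L in(("A1",A),("B1",B)):
    u=up(L)[:,:,::-1].astype(float);u=np.clip(u*1.5-60,0,255).astype(np.uint8)
    cv2.imwrite(f"pics/{n}.png",cv2.resize(u,None,fx=10,fy=10,interpolation=cv2.INTER_CUBIC))
E
```

```text
2.4
```

View pics/A1.png

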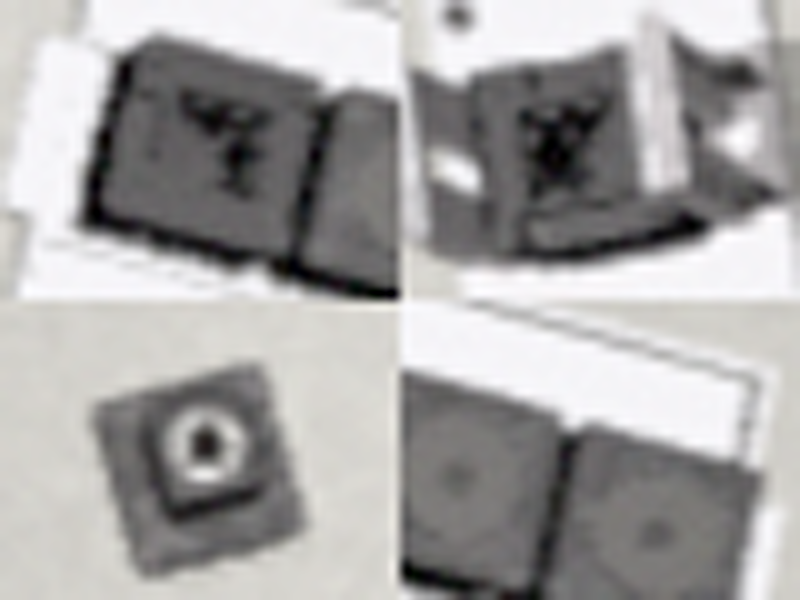

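View pics/B1.png

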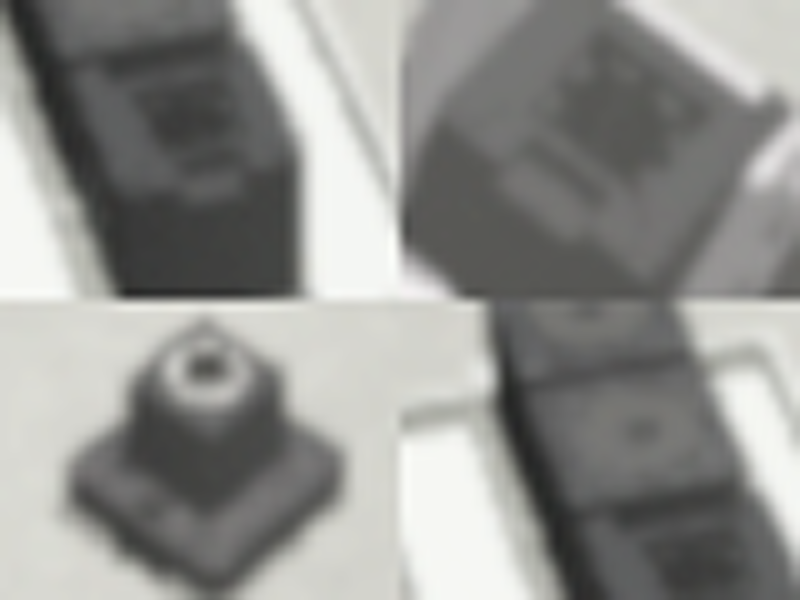

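```bash
cat > fit.py <<'E'
from h import *
from scipy.optimize import minimize
def seg(a,b,n=25):
    t=np.linspace(0.04,.96,n)[:,None];return np.array(a)+(np.array(b)-np.array(a))*t
def rect(lx,ly,z,cut=0.006,sides="xXyY",ox=0,oy=0):
    X,Y=lx/2,ly/2;o=np.array([ox,oy,0]);L=[]
    if 'X' in sides:L.append(seg([X,-Y+cut,z]+o,[X,Y-cut,z]+o))
    if 'x' in sides:L.append(seg([-X,-Y+cut,z]+o,[-X,Y-cut,z]+o))
    if 'Y' in sides:L.append(seg([-X+cut,Y,z]+o,[X-cut,Y,z]+o))
    if 'y' in sides:L.append(seg([-X+cut,-Y,z]+o,[X-cut,-Y,z]+o))
    return L
def grads(ims,s=0.8):
    G={}
    for c,im in ims.items():
        g=cv2.GaussianBlur(np.sqrt(np.asarray(im,float)).mean(2),(0,0),s)
        G[c]=(cv2.Sobel(g,cv2.CV_64F,1,0)/8,cv2.Sobel(g,cv2.CV_64F,0,1)/8)
    return G
def samp(a,p): return cv2.remap(a.astype(np.float32),p[:,0].astype(np.float32)[None],p[:,1].astype(np.float32)[None],cv2.INTER_CUBIC)[0]
def T(P,q,z): 
    c,s=np.cos(q[2]),np.sin(q[2]);return np.c_[q[0]+c*P[:,0]-s*P[:,1],q[1]+s*P[:,0]+c*P[:,1],P[:,2]+z]
def score(q,z,E,G,cap=2.):
    tot=0;n=0
    for c,L in E.items():
        for l in L:
            p=proj(c,T(l,q,z));t=p[-1]-p[0];t/=np.linalg.norm(t)
            v=np.abs(-t[1]*samp(G[c][0],p)+t[0]*samp(G[c][1],p))
            tot+=np.minimum(v,cap).sum();n+=len(v)
    return tot/n
def fit(q0,z,E,G,span=(.02,.02,.25)):
    best=None;rng=np.random.default_rng(0)
    C=[np.array(q0)+np.array(span)*rng.uniform(-1,1,3) for _ in range(400)]+[np.array(q0)]
    S=sorted(C,key=lambda q:-score(q,z,E,G))[:8]
    R_=[]
    for q in S:
        r=minimize(lambda d:-score(q+d*[.001,.001,.01],z,E,G),np.zeros(3),method='Nelder-Mead',options=dict(xatol=.02,fatol=1e-5,initial_simplex=np.array([[0,0,0],[2,0,0],[0,2,0],[0,0,3]])))
        R_.append((-r.fun,q+r.x*[.001,.001,.01]))
    R_.sort(key=lambda a:-a[0]);return R_[0]
def overlay(im,c,lst,ctr,hw,hh,k,name):
    x,y=ctr;a=np.clip(np.sqrt(np.asarray(im)/255.)*255*1.3-40,0,255).astype(np.uint8)[y-hh:y+hh,x-hw:x+hw,::-1]
    a=cv2.resize(a,None,fx=k,fy=k,interpolation=cv2.INTER_CUBIC)
    for P,col in lst:
        for u,v in proj(c,P): cv2.circle(a,(int((u-x+hw+.5)*k),int((v-y+hh+.5)*k)),1,col,-1)
    if name: cv2.imwrite(name,a)
    return a
E
cat > f1.py <<'E'
from fit import *
ims=dict(np.load('im1.npz'));G=grads(ims)
def rep(n,q0,z,E,**k):
    for cs in(("scene","top"),("top",),("scene",)):
        s,q=fit(q0,z,{c:E[c] for c in cs},G,**k);print(n,cs,round(s,3),np.round(q[:2]*1000,1),round(np.degrees(q[2]),2))
        if len(cs)==2: out=q
    return out
res={}
# initial
def xy(c,p,z): return back(c,p,z)[0,:2]
n0=xy("top",[166,226],.01);t0=xy("top",[351,229],.01);s0=xy("top",[333,221],.074);c0=xy("top",[280,206],.01)
print(n0,t0,s0,c0)
b=rect(.14,.11,.014,sides="xXyY")
res['nest']=rep('nest',[*n0,.15],0,{"top":b,"scene":b})
b=rect(.216,.15,.018)
res['tray']=rep('tray',[*t0,1.3],0,{"top":rect(.216,.15,.018,sides='yY'),"scene":rect(.216,.15,.018,sides='yYX')})
b=rect(.06,.06,.07)
res['section']=rep('section',[*s0,1.3],.004,{"top":b,"scene":b})
b=rect(.06,.06,.022)
res['cap']=rep('cap',[*c0,.25],0,{"top":b+rect(.034,.034,.06),"scene":b+rect(.034,.034,.06)})
b=rect(.16,.19,.003)
res['mat']=rep('mat',[*xy("top",[260,259],0),0],0,{"top":b,"scene":b})
np.savez('res.npz',**res)
def draw(c):
    L=[]
    for l in rect(.14,.11,.014)+rect(.06,.06,.076)+rect(.054,.076,.128): L.append((T(l,res['nest'],0),(0,0,255)))
    for l in rect(.216,.15,.018): L.append((T(l,res['tray'],0),(0,255,0)))
    for l in rect(.06,.06,.07): L.append((T(l,res['section'],.004),(0,0,255)))
    for l in rect(.06,.06,.022)+rect(.06,.06,.008)+rect(.034,.034,.06): L.append((T(l,res['cap'],0),(0,0,255)))
    return L
for c,C in(("top",((340,224),(165,224),(280,205),(368,234))),("scene",((227,150),(362,285),(247,200),(222,135)))):
    L=[overlay(ims[c],c,draw(c),p,25,19,8,None) for p in C]
    cv2.imwrite(f"pics/ov_{c}.png",np.vstack([np.hstack(L[:2]),np.hstack(L[2:])]))
E
python3 f1.py
```

```text
[0.53997346 0.31879702] [ 0.55418659 -0.29747917] [ 0.57000881 -0.22476638] [ 0.62246796 -0.0588441 ]Traceback (most recent call last):
  File "f1.py", line 14, in <module>
    res['nest']=rep('nest',[*n0,.15],0,{"top":b,"scene":b})
                ~~~^^^^^^^^^^^^^^^^^^^^^^^^^^^^^^^^^^^^^^^^
  File "f1.py", line 5, in rep
    s,q=fit(q0,z,{c:E[c] for c in cs},G,**k);print(n,cs,round(s,3),np.round(q[:2]*1000,1),round(np.degrees(q[2]),2))
        ~~~^^^^^^^^^^^^^^^^^^^^^^^^^^^^^^^^^
  File "fit.py", line 32, in fit
    S=sorted(C,key=lambda q:-score(q,z,E,G))[:8]
      ~~~~~~^^^^^^^^^^^^^^^^^^^^^^^^^^^^^^^^
  File "fit.py", line 32, in <lambda>
    S=sorted(C,key=lambda q:-score(q,z,E,G))[:8]
                             ~~~~~^^^^^^^^^
  File "fit.py", line 25, in score
    p=proj(c,T(l,q,z));t=p[-1]-p[0];t/=np.linalg.norm(t)
  File "h.py", line 9, in proj
    x,A,f,cx,cy=cam(c);p=(np.atleast_2d(P)-x)@A
                ~~~^^^
  File "h.py", line 6, in cam
    m=manip.camera_model(c);f=192/np.tan(np.radians(m['fovy']/2))
ValueError: time passes only in moves, steps and waits
```

```bash
sed -i 's/^def cam(c):/import functools\n@functools.lru_cache\ndef cam(c):/' h.py; python3 f1.py
```

```text
[0.53997346 0.31879702] [ 0.55418659 -0.29747917] [ 0.57000881 -0.22476638] [ 0.62246796 -0.0588441 ]
nest ('scene', 'top') 0.591 [544.6 310.7] 13.11
nest ('top',) 0.574 [540.7 323.9] 18.28
nest ('scene',) 0.683 [544.6 311.6] 12.48
tray ('scene', 'top') 0.561 [ 556.7 -301.6] 76.47
tray ('top',) 0.5 [ 559.5 -288.9] 76.48
tray ('scene',) 0.79 [ 584.7 -313.4] 74.39
section ('scene', 'top') 0.964 [ 573.  -226.7] 76.36
section ('top',) 1.43 [ 567.  -225.2] 76.7
section ('scene',) 0.771 [ 572.8 -237.6] 76.58
cap ('scene', 'top') 0.844 [620.5 -53.1] 16.46
cap ('top',) 1.029 [622.8 -58. ] 16.45
cap ('scene',) 0.756 [631. -52.] 32.8
mat ('scene', 'top') 0.88 [448.1   0.6] -2.27
mat ('top',) 1.056 [447.2   0.7] -2.24
mat ('scene',) 0.759 [450.2   0.6] -2.16
```

View pics/ov_top.png

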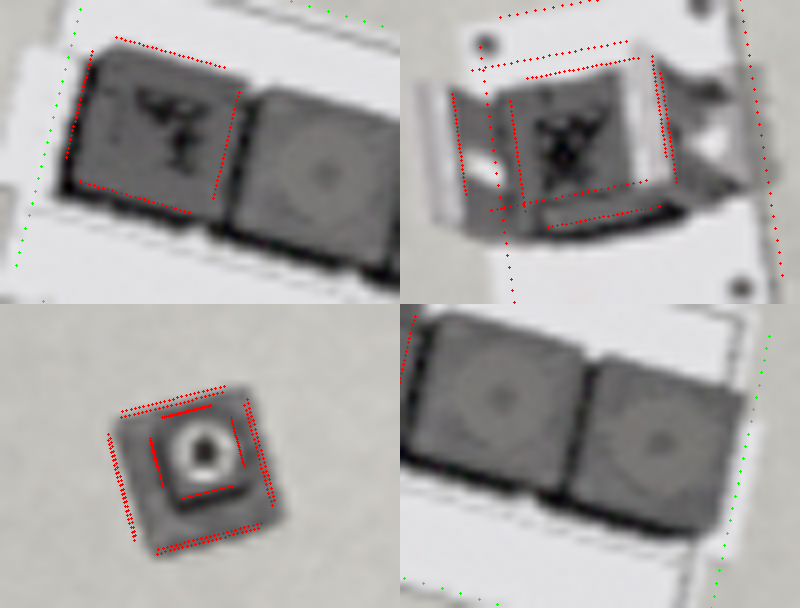

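View pics/ov_scene.png

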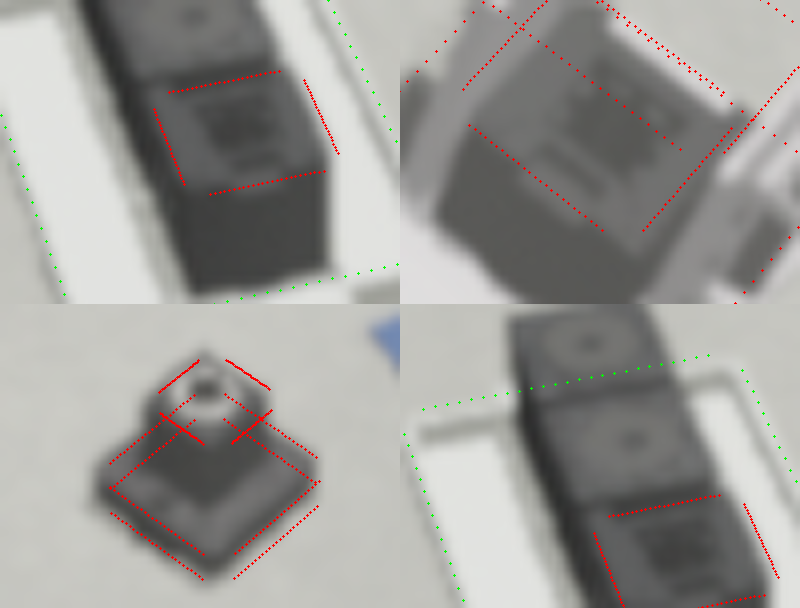

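```bash
python3 - <<'E'
from fit import *
ims=dict(np.load('im1.npz'))
g=cv2.GaussianBlur(np.sqrt(ims['top']).mean(2),(0,0),1)
gy=np.abs(cv2.Sobel(g,cv2.CV_64F,0,1))
# top bench edge: follow strongest grad rows 60..100
xs=np.arange(10,505,5)
for lo,hi in((60,78),(75,95),(98,125)):
    ys=[]
    for x in xs:
        col=gy[lo:hi,x];k=col.argmax();
        ys.append(lo+k)
    print(lo,ys)
E
python3 - <<'E'
import sys;sys.path.insert(0,'.')
from fit import *
ims=dict(np.load('im1.npz'))
for c in ims:
    a=np.clip(np.sqrt(ims[c]/255)*255*1.2-20,0,255).astype(np.uint8)[:,:,::-1]
    cv2.imwrite(f'pics/full_{c}.png',cv2.resize(a,(800,600),interpolation=cv2.INTER_CUBIC))
E
```

```text
60 [np.int64(71), np.int64(71), np.int64(72), np.int64(72), np.int64(72), np.int64(72), np.int64(72), np.int64(73), np.int64(73), np.int64(73), np.int64(73), np.int64(73), np.int64(74), np.int64(74), np.int64(74), np.int64(74), np.int64(74), np.int64(75), np.int64(75), np.int64(75), np.int64(75), np.int64(75), np.int64(75), np.int64(76), np.int64(76), np.int64(76), np.int64(76), np.int64(76), np.int64(77), np.int64(77), np.int64(77), np.int64(77), np.int64(77), np.int64(77), np.int64(77), np.int64(77), np.int64(69), np.int64(70), np.int64(70), np.int64(70), np.int64(70), np.int64(70), np.int64(71), np.int64(71), np.int64(71), np.int64(71), np.int64(71), np.int64(72), np.int64(72), np.int64(72), np.int64(72), np.int64(72), np.int64(73), np.int64(73), np.int64(73), np.int64(73), np.int64(73), np.int64(74), np.int64(74), np.int64(74), np.int64(74), np.int64(74), np.int64(75), np.int64(75), np.int64(75), np.int64(75), np.int64(75), np.int64(75), np.int64(76), np.int64(76), np.int64(76), np.int64(76), np.int64(76), np.int64(77), np.int64(77), np.int64(77), np.int64(77), np.int64(77), np.i
[... 2468 characters left out ...]
nt64(115), np.int64(115), np.int64(115), np.int64(114), np.int64(115), np.int64(115), np.int64(116), np.int64(115), np.int64(116), np.int64(116), np.int64(116), np.int64(117), np.int64(117), np.int64(116), np.int64(117), np.int64(117), np.int64(118), np.int64(117), np.int64(118), np.int64(118), np.int64(118), np.int64(119), np.int64(118), np.int64(119), np.int64(120), np.int64(120), np.int64(121), np.int64(121), np.int64(122), np.int64(123), np.int64(123), np.int64(124), np.int64(124), np.int64(121), np.int64(121), np.int64(122), np.int64(122), np.int64(121), np.int64(122), np.int64(122), np.int64(122), np.int64(123), np.int64(122), np.int64(123), np.int64(122), np.int64(101), np.int64(108)]
```

View pics/full_top.png

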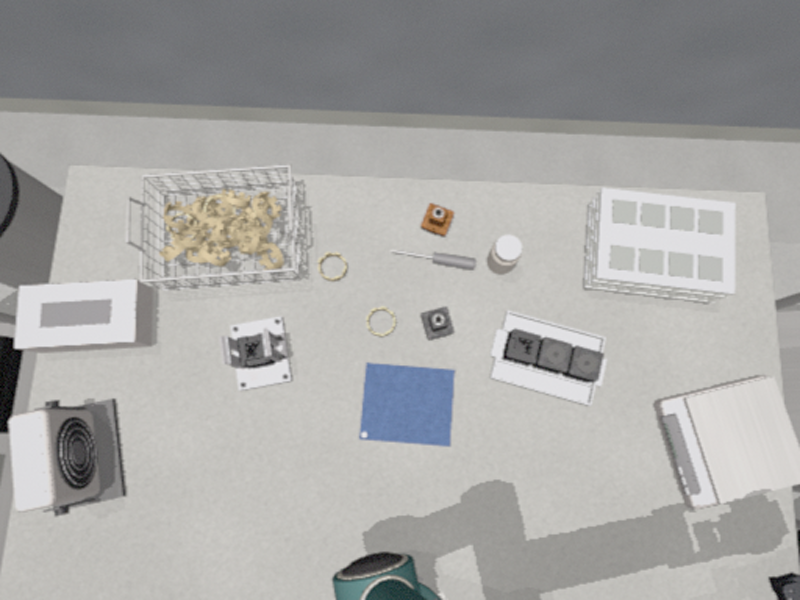

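View pics/full_scene.png

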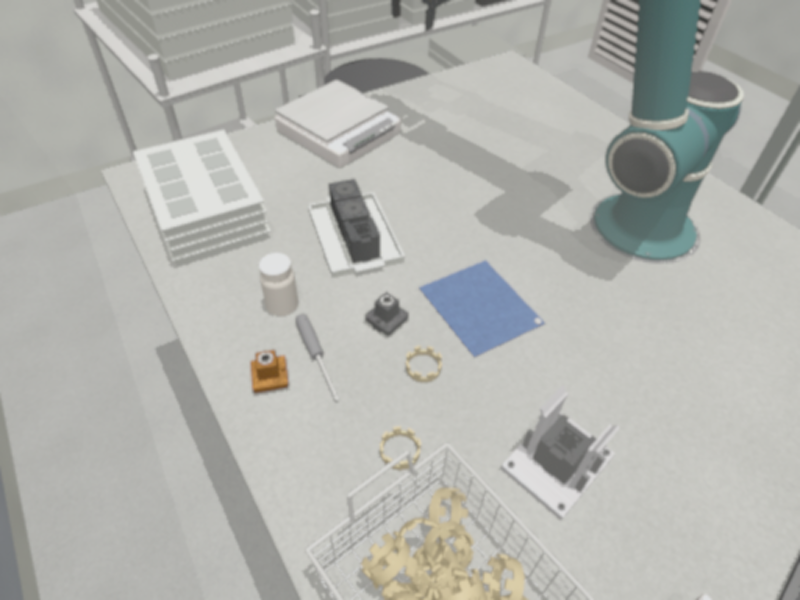

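```bash
cat > dist.py <<'E'
from fit import *
ims=dict(np.load('im1.npz'))
# guess lines in original px: (p0,p1)
LN={"top":[((5,70.5),(505,90.5)),((185,111),(375,118)),((44,112),(25,225)),((491,125),(505,240))],
"scene":[((72,120),(185,372)),((110,100),(185,75)),((330,38),(505,150))]}
for c in LN:
    g=cv2.GaussianBlur(np.sqrt(ims[c]).mean(2),(0,0),1.0)
    sets=[]
    for p,q in LN[c]:
        p,q=np.array(p,float),np.array(q,float);L=np.linalg.norm(q-p);t=(q-p)/L;n=np.array([-t[1],t[0]])
        off=np.arange(-7,7.01,.25);pts=[];pr=None
        prof=[]
        S=np.arange(0,L,3)
        for s in S:
            P=p+t*s+off[:,None]*n
            prof.append(np.abs(np.gradient(samp(g,P))))
        prof=np.array(prof)
        for i,s in enumerate(S):
            k=prof[i].argmax()
            if prof[i][k]>.06 and 1<k<len(off)-2: pts.append((s,off[k],prof[i][k]))
        pts=np.array(pts)
        # robust quad fit
        m=np.ones(len(pts),bool)
        for _ in range(8):
            co=np.polyfit(pts[m,0],pts[m,1],2);r=pts[:,1]-np.polyval(co,pts[:,0]);m=np.abs(r)<max(.35,1.5*np.median(np.abs(r[m])))
        print(c,p,len(pts),m.sum(),'sag px',round(-co[0]*L*L/4,2),'rms',r[m].std().round(2))
        sets.append(p+t*pts[m,:1]+n*pts[m,1:2])
    x,A,f,cx,cy=cam(c)
    def und(P,k):
        d=(P-[cx,cy])/f;u=d.copy()
        for _ in range(20):
            r2=(u**2).sum(1);u=d/(1+k[0]*r2)[:,None]
        return u*f
    def res(k):
        o=[]
        for s in sets:
            u=und(s,k);u=u-u.mean(0);_,_,v=np.linalg.svd(u,full_matrices=False);o.append(u@v[1])
        return np.concatenate(o)
    s=least_squares(res,[0.],loss='soft_l1');print(c,'k1',s.x,'cost0',(res([0.])**2).mean()**.5,'->',(res(s.x)**2).mean()**.5)
E
python3 dist.py
```

```text
top [ 5.  70.5] 167 139 sag px -0.14 rms 0.2
top [185. 111.] 63 37 sag px -0.05 rms 0.19
top [ 44. 112.] 33 13 sag px -1.17 rms 0.12
top [491. 125.] 29 23 sag px 0.11 rms 0.2
top k1 [-0.00252714] cost0 0.20799938695314577 -> 0.2056892872350365
scene [ 72. 120.] 93 56 sag px 0.28 rms 0.19
scene [110. 100.] 14 8 sag px 0.12 rms 0.1
scene [330.  38.] 60 24 sag px 0.74 rms 0.17
scene k1 [-0.00583323] cost0 0.2034071965943193 -> 0.2012373890688488
```

```bash
cat > f2.py <<'E'
from fit import *
ims=dict(np.load('im1.npz'));G=grads(ims,1.0)
def rep(n,q0,z,E,**k):
    for cs in(("top",),("scene",),("scene","top")):
        s,q=fit(q0,z,{c:E[c] for c in cs},G,**k);print(n,cs,round(s,3),np.round(q[:2]*1000,1),round(np.degrees(q[2]),2))
    return q
res=dict(np.load('res.npz'))
sp=dict(span=(.012,.012,.1))
b=rect(.14,.11,.014,cut=.012)
res['nest']=rep('plate',[.543,.314,.17],0,{"top":b+rect(.14,.11,0,cut=.01,sides='Xy'),"scene":b+rect(.14,.11,0,cut=.01,sides='XY')},**sp)
b=rect(.06,.06,.076)
low=rep('lower',[.543,.314,.19],0,{"top":rect(.06,.06,.076,sides='xX'),"scene":rect(.06,.06,.076,sides='xX')},**sp)
b=rect(.216,.15,.018)
res['tray']=rep('tray',[.557,-.295,1.33],0,{"top":rect(.216,.15,.018,sides='yY'),"scene":rect(.216,.15,.018,sides='yYX')},**sp)
b=rect(.06,.06,.07)
vert=[seg([.03,.028,.01],[.03,.028,.065])]
res['section']=rep('section',[.570,-.226,1.335],.004,{"top":b,"scene":b},**sp)
res['blank1']=rep('blank1',[.554,-.289,1.335],.004,{"top":b,"scene":b},**sp)
b=rect(.06,.06,.022)
res['cap']=rep('cap',[.622,-.056,.287],0,{"top":b+rect(.034,.034,.06),"scene":rect(.06,.06,.022)+rect(.06,.06,.008,sides='XY')},**sp)
np.savez('res.npz',**res)
def draw(c):
    L=[]
    for l in rect(.14,.11,.014)+rect(.06,.06,.076)+rect(.054,.076,.128): L.append((T(l,res['nest'],0),(0,0,255)))
    for l in rect(.216,.15,.018): L.append((T(l,res['tray'],0),(0,255,0)))
    for l in rect(.06,.06,.07): L.append((T(l,res['section'],.004),(0,0,255)))
    for l in rect(.06,.06,.022)+rect(.06,.06,.008)+rect(.034,.034,.06)+[np.array([[.023,0,.022]])]: L.append((T(l,res['cap'],0),(0,0,255)))
    return L
for c,C in(("top",((340,224),(165,224),(280,205),(368,234))),("scene",((227,150),(362,285),(247,200),(222,135)))):
    L=[overlay(ims[c],c,draw(c),p,25,19,8,None) for p in C]
    cv2.imwrite(f"pics/ov2_{c}.png",np.vstack([np.hstack(L[:2]),np.hstack(L[2:])]))
E
python3 f2.py
```

```text
plate ('top',) 0.502 [541.1 324.1] 16.86
plate ('scene',) 0.646 [544.7 311.8] 14.17
plate ('scene', 'top') 0.539 [544.9 310.7] 12.84
lower ('top',) 1.72 [534.7 331.2] 6.41
lower ('scene',) 0.681 [549.8 313.2] 9.42
lower ('scene', 'top') 0.937 [534.8 332.8] 5.32
tray ('top',) 0.416 [ 559.2 -291. ] 76.49
tray ('scene',) 0.559 [ 556.6 -302.8] 76.72
tray ('scene', 'top') 0.496 [ 556.6 -302.4] 76.54
section ('top',) 1.378 [ 566.6 -224.8] 76.74
section ('scene',) 0.698 [ 572.5 -238.1] 76.62
section ('scene', 'top') 0.873 [ 573.4 -226.4] 76.38
blank1 ('top',) 1.013 [ 550.7 -293.1] 76.8
blank1 ('scene',) 0.678 [ 559.2 -294.5] 74.69
blank1 ('scene', 'top') 0.785 [ 557.6 -294.6] 76.49
cap ('top',) 0.944 [622.8 -58.3] 16.37
cap ('scene',) 0.901 [626.8 -52.6] 22.45
cap ('scene', 'top') 0.871 [622.6 -54.3] 18.87
```

View pics/ov2_top.png

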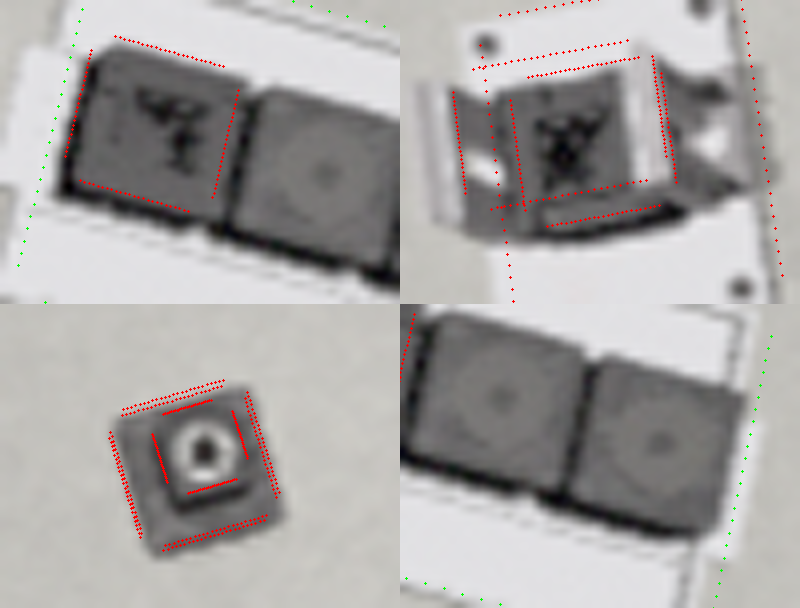

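View pics/ov2_scene.png

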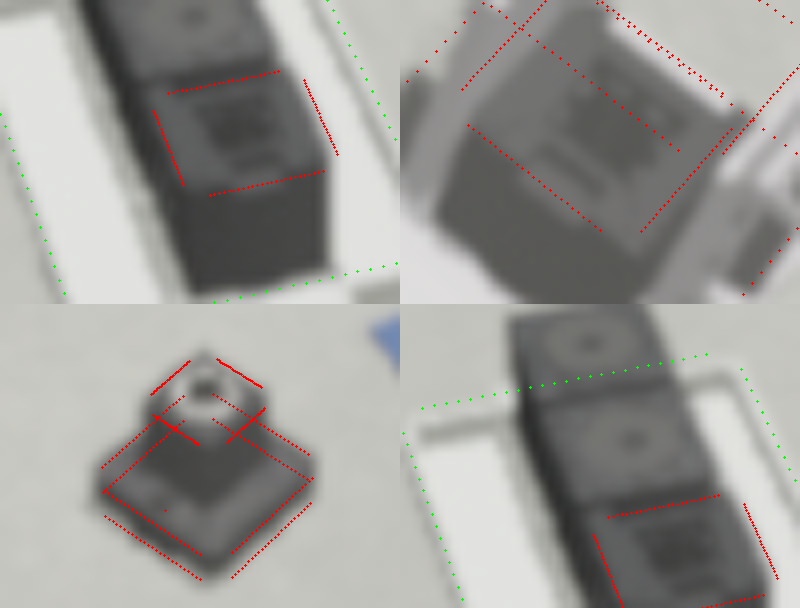

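```bash
python3 - <<'E'
from fit import *
ims=dict(np.load('im1.npz'))
def ov(c,x0,y0,w,h,k):
    a=np.clip(np.sqrt(ims[c]/255)*255*1.3-50,0,255).astype(np.uint8)[y0:y0+h,x0:x0+w,::-1]
    a=cv2.resize(a,None,fx=k,fy=k,interpolation=cv2.INTER_CUBIC)
    for i in range(0,w,10):
        cv2.line(a,(i*k+k//2,0),(i*k+k//2,6),(0,0,255),1);cv2.putText(a,str(x0+i),(i*k,16),0,.35,(0,0,255),1)
    for i in range(0,h,10):
        cv2.line(a,(0,i*k+k//2),(6,i*k+k//2),(0,0,255),1);cv2.putText(a,str(y0+i),(8,i*k+8),0,.35,(0,0,255),1)
    return a
cv2.imwrite('pics/z1.png',ov('top',306,192,88,72,8))
cv2.imwrite('pics/z2.png',ov('scene',190,108,75,74,8))
cv2.imwrite('pics/z3.png',ov('top',135,195,62,60,10))
cv2.imwrite('pics/z4.png',ov('scene',315,245,85,90,6))
E
```

```text
(no output)
```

View pics/z1.png

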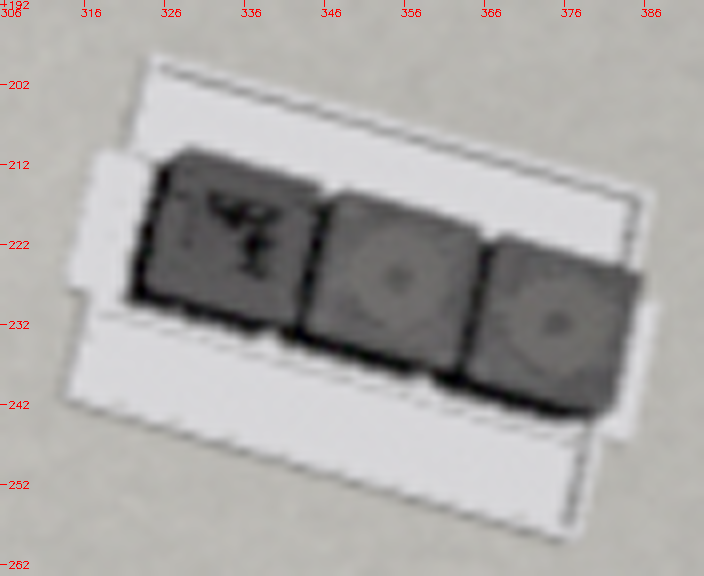

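View pics/z2.png

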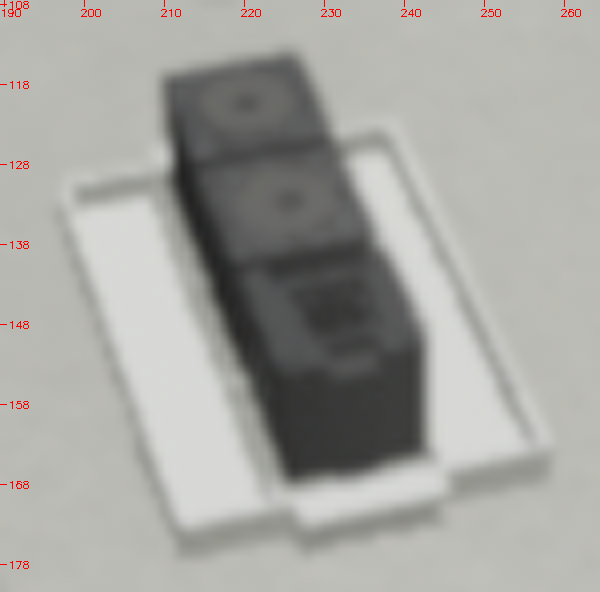

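View pics/z3.png

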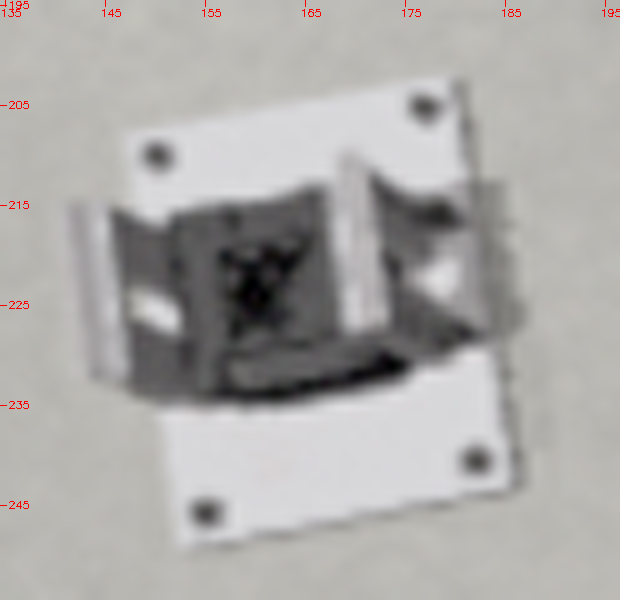

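View pics/z4.png

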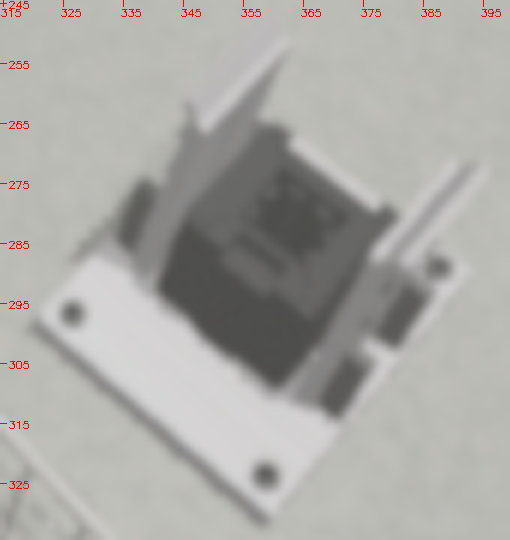

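```bash
cat > corn.py <<'E'
from fit import *
def R4(lx,ly,z): X,Y=lx/2,ly/2; return {'++':(X,Y,z),'+-':(X,-Y,z),'--':(-X,-Y,z),'-+':(-X,Y,z)}
obs={
'nest':(R4(.14,.11,.014),(.543,.316,.17),{'top':{'++':(147,207.5),'+-':(180.7,202.7),'--':(186.5,243.2),'-+':(152.5,249)},'scene':{'+-':(320.3,297.5),'++':(358.7,330.3),'-+':(392.5,288.7)}}),
'tray':(R4(.216,.15,.018),(.555,-.297,1.33),{'top':{'++':(314,241.5),'+-':(324.2,198.4),'--':(387,215.2),'-+':(377.4,258.7)},'scene':{'+-':(212.6,173.7),'++':(258,164.4),'-+':(238.3,123.1),'--':(197,131.9)}}),
}
def run(cams):
  for n,(M,q0,O) in obs.items():
    def r(q,full=False):
        out=[];
        for c in cams:
            k=list(O[c]);P=T(np.array([M[i] for i in k]),q,0);out.append(proj(c,P)-np.array([O[c][i] for i in k]))
        return np.vstack(out) if full else np.vstack(out).ravel()
    s=least_squares(r,q0);print(n,cams,np.round(s.x[:2]*1000,1),np.degrees(s.x[2]).round(2));print(np.round(r(s.x,True),1).tolist())
if __name__=='__main__':
  run(['top']);run(['scene']);run(['top','scene'])
E
python3 corn.py
```

```text
nest ['top'] [541.8 315.7] 12.3
[[0.7, 0.2], [-0.4, -0.6], [-0.5, 0.2], [0.2, 0.3]]
tray ['top'] [ 556.1 -294.1] 76.87
[[-0.4, -0.1], [-0.1, -0.2], [0.0, -0.1], [0.6, 0.4]]
nest ['scene'] [543.8 314.7] 13.68
[[-0.5, -0.3], [0.6, -0.0], [-0.2, 0.4]]
tray ['scene'] [ 559.6 -292.3] 76.75
[[-0.5, 0.8], [0.8, -0.2], [0.3, -0.1], [-0.6, -0.8]]
nest ['top', 'scene'] [542.8 315.2] 12.98
[[0.7, 0.2], [-0.5, -1.0], [-0.1, -0.4], [0.6, 0.1], [-0.2, -0.8], [0.7, -0.1], [0.5, 0.7]]
tray ['top', 'scene'] [ 557.6 -293.8] 76.79
[[-0.6, -0.6], [-0.2, -0.7], [-0.1, -0.5], [0.4, -0.0], [-0.1, 0.2], [1.1, -0.8], [0.6, -0.5], [-0.2, -1.2]]
```

```bash
cat > icp.py <<'E'
from fit import *
def gray(im,s=.7): return cv2.GaussianBlur(np.sqrt(np.asarray(im,float)).mean(2),(0,0),s)
# edges: list of (pts(n,3) local, inside direction pt local, sign) sign=+1: brighter toward 'inside'
def E_rect(lx,ly,z,sides,sign,cut=.008,lo=None,hi=None):
    out=[]
    for s in sides: out.append((rect(lx,ly,z,cut=cut,sides=s)[0],sign))
    return out
def icp(q0,z,edges,I,w=2.5,it=12,ctr=np.zeros(3),verbose=False,W=None):
    q=np.array(q0,float);off=np.arange(-w,w+.01,.125)
    for k in range(it):
        A=[]
        for c,L in edges.items():
            for P,sg in L:
                X=T(P,q,z);p=proj(c,X);t=p[-1]-p[0];t/=np.linalg.norm(t);n=np.array([-t[1],t[0]])
                inn=proj(c,T(np.array([[0,0,P[0,2]]]),q,z))[0]-p.mean(0)
                if n@inn<0:n=-n
                pr=np.array([samp(I[c],p+o*n) for o in off])   # off x n
                g=np.gradient(pr,axis=0)/.125*(sg if sg else 1)
                if sg==0:g=np.abs(g)
                j=g.argmax(0);ok=(g.max(0)>.15)&(j>0)&(j<len(off)-1)
                for i in np.where(ok)[0]: A.append((c,P[i],n,p[i]+off[j[i]]*n,id(P)))
        if len(A)<10: return q,None,0
        cs=[a[0] for a in A];PP=np.array([a[1] for a in A]);N=np.array([a[2] for a in A]);O=np.array([a[3] for a in A])
        def r(qq):
            X=T(PP,qq,z);o=np.zeros(len(A))
            for c in set(cs):
                m=np.array([x==c for x in cs]);o[m]=((proj(c,X[m])-O[m])*N[m]).sum(1)
            return o
        s=least_squares(r,q,loss='soft_l1',f_scale=.3,x_scale=[.001,.001,.01]);dq=s.x-q;q=s.x
        if np.abs(dq).max()<1e-5:break
    if verbose:
        rr=r(q);ids=[a[4] for a in A]
        for c,L in edges.items():
            print('   ',c,[(round(float(np.median(rr[[i for i in range(len(A)) if ids[i]==id(P)]])),2) if id(P) in ids else None) for P,_ in L])
    return q,np.sqrt((r(q)**2).mean()),len(A)
def rep(n,q0,z,E,I,**k):
    o=[]
    for cs in(["top"],["scene"],["top","scene"]):
        q,e,m=icp(q0,z,{c:E[c] for c in cs if c in E},I,verbose=len(cs)==2,**k);print(n,cs,np.round(q[:2]*1000,1),np.degrees(q[2]).round(2),None if e is None else round(e,2),m);o.append(q)
    return o
E
cat > f3.py <<'E'
from icp import *
ims=dict(np.load('im1.npz'));I={c:gray(ims[c]) for c in ims}
res={}
ER=E_rect
r=rep('nest',(.5428,.3152,.2266),0,{'top':ER(.14,.11,.014,'Xx',1)+[(seg([-.065,s*.055,.014],[-.035,s*.055,.014]),1) for s in(1,-1)]+[(seg([.065,s*.055,.014],[.035,s*.055,.014]),1) for s in(1,-1)],'scene':ER(.14,.11,.014,'X',1)+[(seg([.065,s*.055,.014],[.035,s*.055,.014]),1) for s in(1,-1)]},I)
res['nest']=r[2]
r=rep('low_rim',res['nest'],.006,{'top':[(seg([-.03,-.022,.064],[-.03,.022,.064]),0)],'scene':[(seg([.03,-.027,.07],[.03,-.013,.07]),1),(seg([.03,.027,.07],[.03,.013,.07]),1)]},I,w=2)
r=rep('tray',(.5576,-.2938,1.340),0,{'top':ER(.216,.15,.018,'yY',1)+[(seg([s*.108,a,.018],[s*.108,b,.018]),1) for s in(1,-1) for a,b in((.07,.04),(-.07,-.04))],'scene':ER(.216,.15,.018,'yY',1)+[(seg([.108,a,.018],[.108,b,.018]),1) for a,b in((.07,.04),(-.07,-.04))]},I)
res['tray']=q=r[2]
c,s=np.cos(q[2]),np.sin(q[2])
for i,n in((1,'section'),(0,'blank1'),(-1,'blank2')):
    q0=(q[0]+c*.065*i,q[1]+s*.065*i,q[2])
    E={'top':ER(.06,.06,.07,'Y',-1)+ER(.06,.06,.07,'xXy',1 if 0 else 1)[:3],'scene':ER(.06,.06,.07,'Y',-1)+ER(.06,.06,.07,'X',1)}
    # y side faces up(+x world)?: bright tray outside -> -1 ; others dark gap outside -> +1
    E['top']=ER(.06,.06,.07,'Yy',0)+ER(.06,.06,.07,'xX',1)
    if n=='section':E['scene']=ER(.06,.06,.07,'Y',-1)+[(seg([.03,-.027,.07],[.03,-.013,.07]),1),(seg([.03,.027,.07],[.03,.013,.07]),1)]
    r=rep(n,q0,.004,E,I,w=2);res[n]=r[2];print('   nominal',np.round(np.array(q0[:2])*1000,1))
r=rep('cap',(.6225,-.0575,.287),0,{'top':ER(.06,.06,.022,'xXyY',-1),'scene':ER(.06,.06,.022,'XY',1)+ER(.06,.06,.022,'xy',-1)},I)
res['cap']=r[2]
r=rep('mat',(.448,.0006,-.04),0,{c:ER(.16,.19,.003,'xXyY',-1) for c in I},I);res['mat']=r[2]
np.savez('res.npz',**res)
E
python3 f3.py
```

```text
nest ['top'] [542.3 318.7] 13.01 0.39 150
nest ['scene'] [543.4 315.6] 13.41 0.32 75
    top [-0.14, 0.01, 0.28, 0.1, 0.89, -0.51]
    scene [0.23, -0.23, 0.35]
nest ['top', 'scene'] [542.7 317.6] 12.0 0.51 225
low_rim ['top'] [542.7 317.6] 12.0 None 0
low_rim ['scene'] [ 21745.9 -99364.7] 39.96 None 0
low_rim ['top', 'scene'] [ 1138071.7 -5356189.8] 9.61 None 0
tray ['top'] [ 556.4 -296.5] 76.48 0.35 126
tray ['scene'] [ 557.7 -294.3] 76.5 0.68 81
    top [-2.35, -0.05, -0.18, -0.12, -2.32, 0.61]
    scene [0.16, 0.46, 0.21, 0.38]
tray ['top', 'scene'] [ 556.7 -295.4] 76.27 0.61 174
section ['top'] [ 567.  -229.4] 75.85 0.83 100
section ['scene'] [ 574.2 -232.7] 81.39 0.54 75
    top [1.77, -0.35, -0.4, -0.22]
    scene [-1.07, 0.24, -1.22]
section ['top', 'scene'] [ 571.1 -230.8] 79.58 0.9 156
   nominal [ 572.2 -232.3]
blank1 ['top'] [ 553.3 -293.8] 76.84 0.81 97
blank1 ['scene'] [ 559.3 -298.1] 75.11 0.34 50
    top [1.8, -0.39, -0.49, -0.14]
    scene [-0.97, -0.54]
blank1 ['top', 'scene'] [ 556.6 -295.1] 75.77 0.74 133
   nominal [ 556.7 -295.4]
blank2 ['top'] [ 537.  -358.3] 77.81 0.93 79
blank2 ['scene'] [ 541.8 -366.2] 74.99 0.63 50
    top [1.36, -0.17, 0.27, 1.73]
    scene [-0.95, -0.14]
blank2 ['top', 'scene'] [ 538.6 -365. ] 74.14 0.93 128
   nominal [ 541.3 -358.6]
cap ['top'] [618.1 -56.3] 16.75 0.35 100
cap ['scene'] [620.9 -60.2] 16.77 0.87 93
    top [0.58, 0.08, -0.23, 0.43]
    scene [0.35, -1.05, -0.52, 0.1]
cap ['top', 'scene'] [619.2 -57.2] 15.56 0.82 188
mat ['top'] [447.2   0.8] -2.32 0.3 100
mat ['scene'] [450.1   0.8] -2.37 0.35 99
    top [0.21, -0.49, -0.02, -0.01]
    scene [-0.39, 0.64, 0.13, 0.02]
mat ['top', 'scene'] [448.4   0.8] -2.15 0.45 200
```

```bash
cat > plan.py <<'E'
from fit import *
def pose():
    o=manip.get_obs();return np.array(o['ee_pos']),R.from_rotvec(o['tcp_rot']),o
def jawyaw(Rm): z=Rm.as_matrix()[:,2];return np.degrees(np.arctan2(z[1],z[0]))
def plan(*targets,quiet=False):
    """targets: (x,y,z,jawyaw_deg mod 180) -> rows from current pose"""
    p,Rm,o=pose();y0=jawyaw(Rm)
    if not quiet: print('t',round(o['time'],2),'tcp',np.round(p*1000,1),'jaw',round(y0,2),'tilt',np.round(Rm.as_matrix()[:,1],4),'open',round(o['opening'],3),'F',np.round(o['ft_force'],1),'q1,q6',np.round(o['qpos'][[0,5]],2))
    for x,y,z,a in targets:
        d=(a-y0+90)%180-90
        for dd in (d,):
            b=np.radians(y0+dd);zz=np.array([np.cos(b),np.sin(b),0]);yy=np.array([0,0,-1.]);xx=np.cross(yy,zz)
            Rt=R.from_matrix(np.c_[xx,yy,zz]);rv=np.degrees((Rm.inv()*Rt).as_rotvec());s=Rm.inv().apply(np.array([x,y,z])-p)*100
            print('row',np.round(np.r_[s,rv],2).tolist(),'dyaw',round(dd,1))
E
python3 -c "
from plan import *
plan((.5715,-.2315,.16,166.4),(.5715,-.2315,.048,166.4))"
```

```text
t 2.4 tcp [ 195.5 -646.1  257.7] jaw -73.16 tilt [ 0. -0. -1.] open 0.999 F [-0.3 -0.8 -0.4] q1,q6 [-1.31 -0.04]
row [-48.0, 9.77, -28.79, -0.0, -59.56, 0.0] dyaw 59.6
row [-48.0, 20.97, -28.79, -0.0, -59.56, 0.0] dyaw 59.6
```

Emit:
servo_tool(
  commands=[
    [-12,3,-7.2,0,-15,0],
    [-24,6,-14.4,0,-30,0],
    [-36,8,-21.6,0,-45,0],
    [-48,9.77,-28.79,0,-59.56,0],
    [-48,9.77,-28.79,0,-59.56,0],
    [-48,9.77,-28.79,0,-59.56,0],
    [-48,9.77,-28.79,0,-59.56,0],
    [-48,9.77,-28.79,0,-59.56,0],
    [-48,9.77,-28.79,0,-59.56,0],
    [-48,9.77,-28.79,0,-59.56,0],
    [-48,9.77,-28.79,0,-59.56,0],
    [-48,9.77,-28.79,0,-59.56,0],
  ],
  grip=8.8,
  squeeze=10,
)

```text
time: 3.9
ee_pos: [0.5708, -0.2328, 0.1603]
tcp_rot: [-1.087, 1.383, -1.383]
ft_force: [0.1, 0.1, 0.5]
opening: 0.996
```

```bash
python3 -c "
from plan import *
plan((.5715,-.2315,.048,166.4))
im=dict(np.load('im1.npz'))
q=np.load('res.npz')['cap']
for a in range(4):
    b=.023*np.array([np.cos(a*np.pi/2),np.sin(a*np.pi/2)]);print(a,proj('scene',T(np.array([[b[0],b[1],.028]]),q,0)),proj('top',T(np.array([[b[0],b[1],.028]]),q,0)))
for c in('scene','top'):
    s=manip.snapshot(c)
    x,y=(232,140) if c=='scene' else (340,222)
    cv2.imwrite(f'pics/h_{c}.png',cv2.resize(np.clip(np.sqrt(s[y-45:y+45,x-60:x+60,::-1]/255.)*300-30,0,255).astype(np.uint8),None,fx=6,fy=6,interpolation=cv2.INTER_CUBIC))
"
```

```text
t 3.9 tcp [ 570.8 -232.8  160.3] jaw -13.69 tilt [-0.e+00 -5.e-04 -1.e+00] open 0.996 F [0.1 0.1 0.5] q1,q6 [-0.43 -0.19]
row [-0.15, 11.23, 0.04, -0.01, -0.09, 0.03] dyaw 0.1
0 [[242.31977015 203.59490995]] [[278.13068502 199.43475465]]
1 [[253.92315012 203.3790695 ]] [[273.07675162 207.63047538]]
2 [[253.4565921  194.65224614]] [[281.47640092 212.73042207]]
3 [[242.0902678  194.85346821]] [[286.50514238 204.48884804]]
```

View pics/h_scene.png

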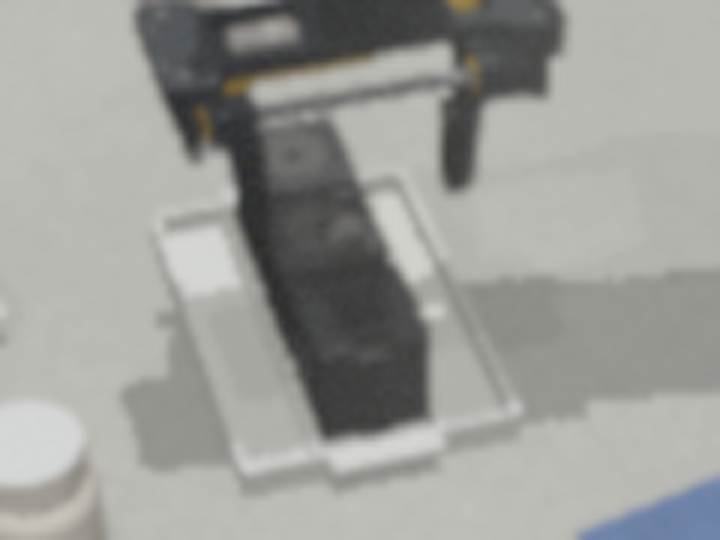

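View pics/h_top.png

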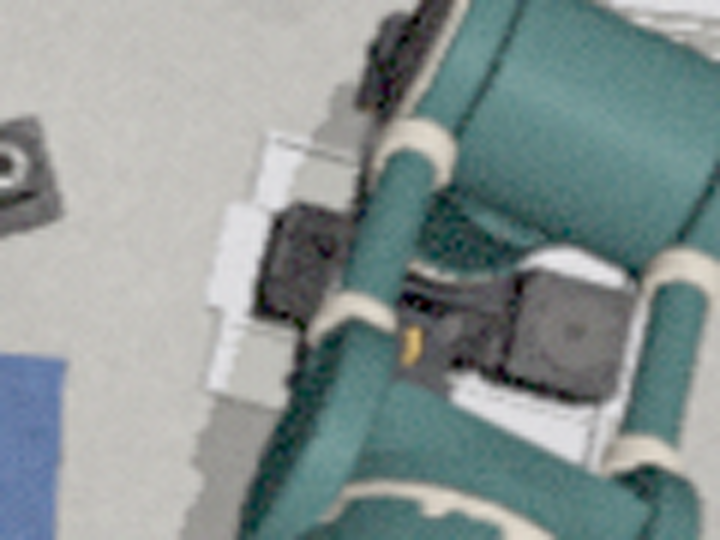

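```bash
python3 -c "
from plan import *
p,Rm,o=pose();z=Rm.as_matrix()[:,2];x=Rm.as_matrix()[:,0]
for s in(1,-1):
  for d in(.044,.0615):
    for w in(-.009,.009):
      print(s,d,w,proj('scene',p+s*d*z+w*x-[0,0,.019]))
plan((.5715,-.2315,.048,166.4))
"
```

```text
1 0.044 -0.009 [[217.38080427 132.67789559]]
1 0.044 0.009 [[215.84745434 128.87764342]]
1 0.0615 -0.009 [[211.44777767 133.80121466]]
1 0.0615 0.009 [[209.97179759 129.97559864]]
-1 0.044 -0.009 [[246.58461852 127.14864323]]
-1 0.044 0.009 [[244.77535502 123.47202817]]
-1 0.0615 -0.009 [[252.26982706 126.07224436]]
-1 0.0615 0.009 [[250.40810243 122.41946422]]
t 4.0 tcp [ 570.8 -233.   160.4] jaw -13.73 tilt [ 3.e-04 -4.e-04 -1.e+00] open 0.999 F [ 0.   0.7 -0.4] q1,q6 [-0.43 -0.19]
row [-0.17, 11.24, 0.03, -0.02, -0.13, 0.02] dyaw 0.1
```

Emit:
servo_tool(
  commands=[
    [-0.15,4,0.03,0,0,0],
    [-0.15,8,0.03,0,0,0],
    [-0.15,11.2,0.03,0,0,0],
    [-0.15,11.2,0.03,0,0,0],
    [-0.15,11.2,0.03,0,0,0],
  ],
)

```text
time: 4.62
ee_pos: [0.572, -0.2327, 0.0498]
tcp_rot: [-1.085, 1.382, -1.386]
ft_force: [0.7, -0.1, 0.2]
opening: 0.998
```

Emit:
servo_tool(
  commands=[
    [0,0,0,0,0,0],
    [0,0,0,0,0,0],
    [0,0,0,0,0,0],
    [0,0,0,0,0,0],
  ],
  grip=5.0,
  squeeze=6,
)

```text
time: 5.12
ee_pos: [0.5723, -0.2328, 0.0507]
tcp_rot: [-1.085, 1.382, -1.386]
ft_force: [-1.4, -0.2, 4.2]
opening: 0.68
```

Emit:
servo_tool(
  commands=[
    [0,0,0,0,0,0],
    [0,0,0,0,0,0],
    [0,0,0,0,0,0],
  ],
  squeeze=35,
)

```text
time: 5.5
ee_pos: [0.5723, -0.2328, 0.0507]
tcp_rot: [-1.085, 1.382, -1.386]
ft_force: [-0.8, -0.1, 2.4]
opening: 0.678
```

Emit:
servo_tool(
  commands=[
    [0,-0.5,0,0,0,0],
    [0,-1.5,0,0,0,0],
    [0,-3,0,0,0,0],
    [0,-5.5,0,0,0,0],
    [0,-8,0,0,0,0],
    [0,-10,0,0,0,0],
    [0,-10,0,0,0,0],
  ],
)

```text
time: 6.38
ee_pos: [0.5736, -0.2334, 0.1536]
tcp_rot: [-1.082, 1.377, -1.39]
ft_force: [0.5, -0.1, -2.6]
opening: 0.68
```

```bash
python3 -c "
from plan import *
plan((.47,0,.18,12.8-90))
for c in('scene','top'):
    s=np.mean([manip.snapshot(c).astype(float) for _ in range(2)],0)
    x,y=(232,130) if c=='scene' else (340,222)
    cv2.imwrite(f'pics/l_{c}.png',cv2.resize(np.clip(np.sqrt(s[y-45:y+45,x-60:x+60,::-1]/255.)*300-30,0,255).astype(np.uint8),None,fx=6,fy=6,interpolation=cv2.INTER_CUBIC))
"
```

```text
t 6.38 tcp [ 573.6 -233.4  153.6] jaw -13.78 tilt [ 0.0071 -0.0037 -1.    ] open 0.68 F [ 0.5 -0.1 -2.6] q1,q6 [-0.43 -0.19]
row [-20.19, -2.8, -15.6, -0.46, 63.42, -0.15] dyaw -63.4
```

View pics/l_scene.png

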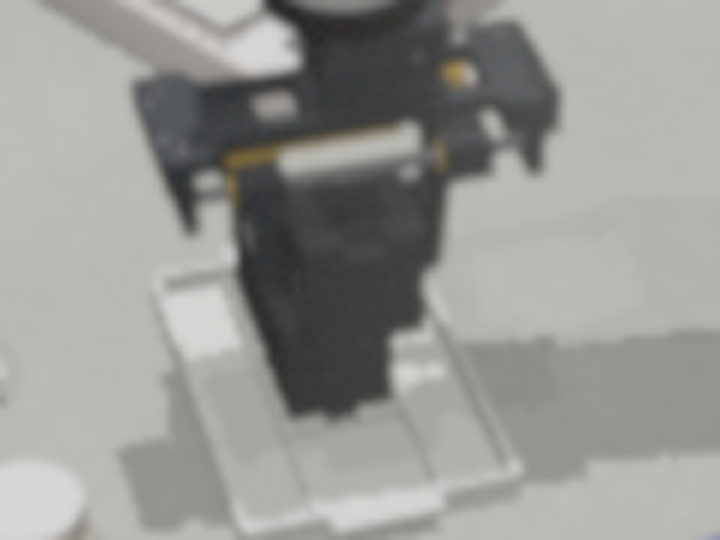

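Emit:
servo_tool(
  commands=[
    [-5,-1,-4,0,10,0],
    [-10,-1,-8,0,20,0],
    [-15,-1,-12,0,30,0],
    [-20.2,-1,-15.6,-0.46,40,-0.15],
    [-20.2,-1,-15.6,-0.46,50,-0.15],
    [-20.2,0,-15.6,-0.46,60,-0.15],
    [-20.2,2,-15.6,-0.46,63.4,-0.15],
    [-20.2,4,-15.6,-0.46,63.4,-0.15],
    [-20.2,6,-15.6,-0.46,63.4,-0.15],
    [-20.2,8,-15.6,-0.46,63.4,-0.15],
    [-20.2,9,-15.6,-0.46,63.4,-0.15],
    [-20.2,9,-15.6,-0.46,63.4,-0.15],
  ],
)

```text
time: 8.07
ee_pos: [0.4666, 0.0011, 0.058]
tcp_rot: [-0.247, 2.112, -2.103]
ft_force: [0.6, -0.2, -2.2]
opening: 0.681
```

```bash
python3 -c "
from plan import *
plan((.46,0,.0497,12.8-90))"
```

```text
t 8.07 tcp [466.6   1.1  58. ] jaw -77.19 tilt [-0.0098  0.0033 -0.9999] open 0.681 F [ 0.6 -0.2 -2.2] q1,q6 [-0.05  1.29]
row [0.66, 0.84, -0.04, 0.31, 0.01, 0.51] dyaw -0.0
```

Emit:
servo_tool(
  commands=[
    [0,0,0,0.31,0,0.51],
    [0,0.3,0,0.31,0,0.51],
    [0,0.5,0,0.31,0,0.51],
    [0,0.7,0,0.31,0,0.51],
    [0,0.7,0,0.31,0,0.51],
  ],
)

```text
time: 8.7
ee_pos: [0.4664, 0.0011, 0.0509]
tcp_rot: [-0.236, 2.103, -2.103]
ft_force: [-0.2, -0.5, -2.7]
opening: 0.68
```

```bash
python3 -c "
from plan import *
plan((.4666,0.001,.0497,12.8-90))"
```

```text
t 8.7 tcp [466.4   1.1  50.9] jaw -77.19 tilt [-2.e-04  0.e+00 -1.e+00] open 0.68 F [-0.2 -0.5 -2.7] q1,q6 [-0.05  1.3 ]
row [-0.02, 0.12, 0.01, 0.0, 0.01, 0.01] dyaw -0.0
```

Lower the last bit until contact.

Emit:
servo_tool(
  commands=[
    [0,0.1,0,0,0,0],
    [0,0.2,0,0,0,0],
    [0,0.2,0,0,0,0],
  ],
)

```text
time: 9.07
ee_pos: [0.4666, 0.0011, 0.0496]
tcp_rot: [-0.237, 2.103, -2.103]
ft_force: [-2.6, -0.0, 4.8]
opening: 0.677
```

Emit:
servo_tool(
  commands=[
    [0,0,0,0,0,0],
    [0,0,0,0,0,0],
    [0,0,0,0,0,0],
    [0,-3,0,0,0,0],
    [0,-6.5,0,0,0,0],
    [0,-9,0,0,0,0],
    [0,-9,0,0,0,0],
  ],
  grip=8.8,
)

```text
time: 9.95
ee_pos: [0.4686, 0.001, 0.1417]
tcp_rot: [-0.231, 2.1, -2.102]
ft_force: [0.0, -0.6, 0.2]
opening: 0.999
```

```bash
python3 -c "
from plan import *
plan((.4666,0.001,.12,12.8))
for c in('scene','top'):
    s=np.mean([manip.snapshot(c).astype(float) for _ in range(3)],0)
    np.save(f'm_{c}.npy',s)
    x,y=(300,180) if c=='scene' else (260,245)
    cv2.imwrite(f'pics/m_{c}.png',cv2.resize(np.clip(np.sqrt(s[y-45:y+45,x-60:x+60,::-1]/255.)*300-30,0,255).astype(np.uint8),None,fx=6,fy=6,interpolation=cv2.INTER_CUBIC))
"
```

```text
t 9.95 tcp [468.6   1.  141.7] jaw -77.18 tilt [ 4.9e-03 -3.0e-04 -1.0e+00] open 0.999 F [ 0.  -0.6  0.2] q1,q6 [-0.05  1.3 ]
row [0.2, 2.17, -0.05, -0.27, -89.98, -0.15] dyaw 90.0
```

View pics/m_scene.png

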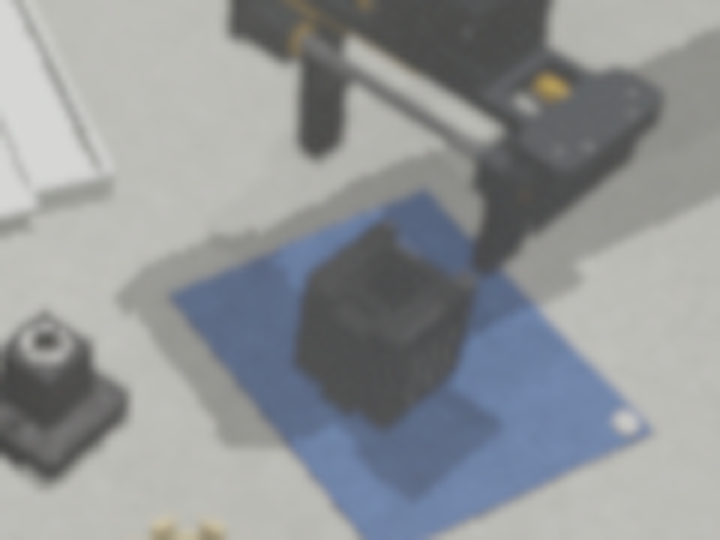

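View pics/m_top.png

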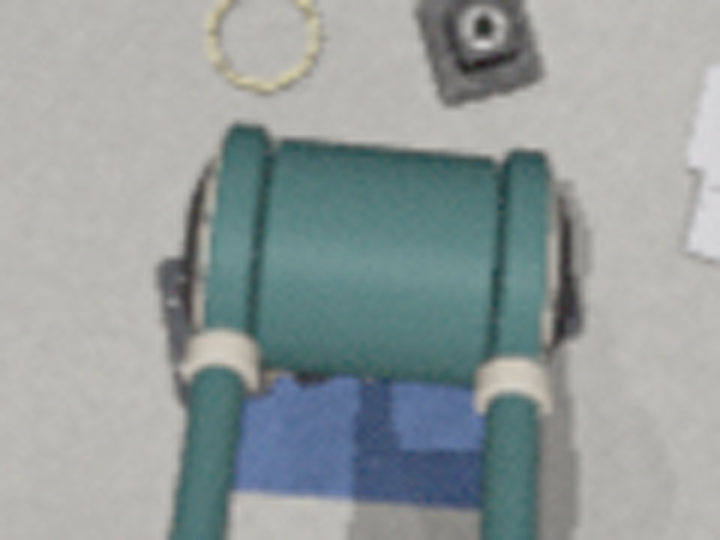

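Emit:
servo_tool(
  commands=[
    [0.2,0,-0.05,0,-10,0],
    [0.2,0,-0.05,0,-20,0],
    [0.2,0,-0.05,0,-30,0],
    [0.2,0,-0.05,0,-40,0],
    [0.2,0,-0.05,0,-50,0],
    [0.2,0,-0.05,0,-60,0],
    [0.2,0,-0.05,0,-70,0],
    [0.2,0,-0.05,0,-80,0],
    [0.2,0,-0.05,-0.27,-90,-0.15],
    [0.2,0,-0.05,-0.27,-90,-0.15],
    [0.2,0,-0.05,-0.27,-90,-0.15],
  ],
)

```text
time: 11.62
ee_pos: [0.4632, 0.0012, 0.1376]
tcp_rot: [-1.311, 1.052, -1.04]
ft_force: [-1.2, -0.0, 0.1]
opening: 0.997
```

```bash
python3 -c "
from plan import *
plan((.4666,0.001,.044,12.8))
I={c:np.mean([manip.snapshot(c).astype(float) for _ in range(3)],0) for c in('scene',)}
from icp import *
E={'scene':E_rect(.06,.06,.07,'XY',1)+E_rect(.06,.06,.008,'XY',-1)}
J={c:gray(I[c]) for c in I}
print(icp((.4666,.001,.2234),.003,E,J,verbose=True))
print(icp((.4666,.001,.2234),.003,E,{'scene':gray(np.load('m_scene.npy'))},verbose=True))
L=[(T(l,(.4666,.001,.2234),.003),(0,0,255)) for l in rect(.06,.06,.07)+rect(.06,.06,.008)]
overlay(I['scene'],'scene',L,(305,185),40,30,9,'pics/r_scene.png')
"
```

```text
t 11.62 tcp [463.2   1.2 137.6] jaw 12.65 tilt [-8.9e-03  5.0e-04 -1.0e+00] open 0.997 F [-1.2 -0.   0.1] q1,q6 [-0.05 -0.27]
row [0.12, 9.35, 0.41, 0.49, -0.15, -0.14] dyaw 0.1
    scene [0.17, -0.11, 0.06, 0.24]
(array([0.47154903, 0.00142773, 0.13375642]), np.float64(0.6825689517329371), 93)
    scene [0.88, 0.1, -0.2, -0.12]
(array([0.47066461, 0.00102141, 0.22437453]), np.float64(0.7421270078270572), 95)
```

View pics/r_scene.png

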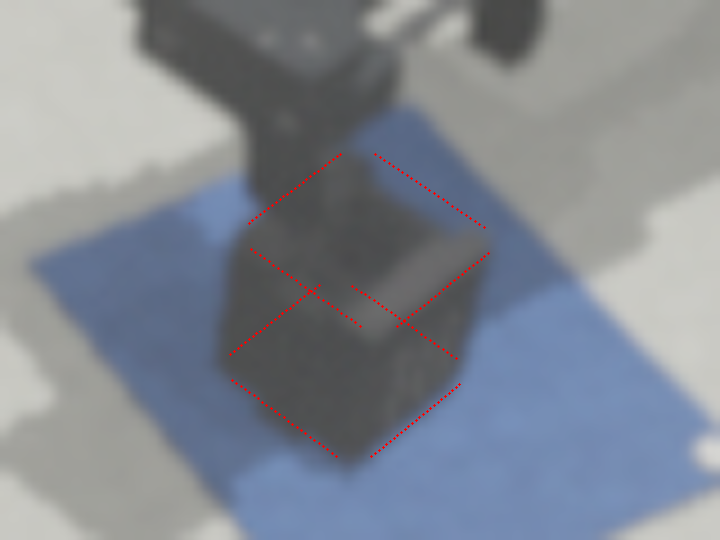

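Emit:
servo_tool(
  commands=[
    [0.12,0,0.5,0.49,-0.15,-0.14],
    [0.12,3,0.5,0.49,-0.15,-0.14],
    [0.12,6,0.5,0.49,-0.15,-0.14],
    [0.12,8.5,0.5,0.49,-0.15,-0.14],
    [0.12,9.4,0.5,0.49,-0.15,-0.14],
    [0.12,9.4,0.5,0.49,-0.15,-0.14],
    [0.12,9.4,0.5,0.49,-0.15,-0.14],
  ],
)

```text
time: 12.65
ee_pos: [0.4689, 0.0011, 0.0449]
tcp_rot: [-1.306, 1.04, -1.044]
ft_force: [0.7, 0.5, 0.4]
opening: 0.998
```

```bash
python3 -c "
from plan import *
plan((.4666,0.001,.044,12.8),(.468,0.0013,.044,12.8))"
```

```text
t 12.65 tcp [468.9   1.1  44.9] jaw 12.88 tilt [ 2.7e-03 -1.0e-04 -1.0e+00] open 0.998 F [0.7 0.5 0.4] q1,q6 [-0.05 -0.28]
row [-0.04, 0.09, -0.22, -0.15, 0.08, 0.04] dyaw -0.1
row [-0.04, 0.09, -0.08, -0.15, 0.08, 0.04] dyaw -0.1
```

Emit:
servo_tool(
  commands=[
    [-0.04,0.05,0,-0.15,0,0],
    [-0.04,0.05,0,-0.15,0,0],
    [-0.04,0.05,0,-0.15,0,0],
    [-0.04,0.05,0,-0.15,0,0],
  ],
  grip=5.0,
  squeeze=6,
)

```text
time: 13.15
ee_pos: [0.4688, 0.0015, 0.0448]
tcp_rot: [-1.308, 1.041, -1.043]
ft_force: [-0.1, -0.5, 3.9]
opening: 0.681
```

Emit:
servo_tool(
  commands=[
    [0,0,0,0,0,0],
    [0,0,0,0,0,0],
  ],
  squeeze=35,
)

```text
time: 13.4
ee_pos: [0.4688, 0.0015, 0.0448]
tcp_rot: [-1.308, 1.041, -1.043]
ft_force: [-0.3, -0.5, 0.9]
opening: 0.676
```

```bash
python3 -c "
from plan import *
plan((.468,0.0013,.20,12.8))"
```

```text
t 13.4 tcp [468.8   1.5  44.8] jaw 12.89 tilt [ 2.e-04 -8.e-04 -1.e+00] open 0.676 F [-0.3 -0.5  0.9] q1,q6 [-0.05 -0.27]
row [0.01, -15.52, -0.08, -0.0, 0.09, 0.05] dyaw -0.1
```

Emit:
servo_tool(
  commands=[
    [0,-1,0,0,0,0],
    [0,-4,0,0,0,0],
    [0,-9,0,0,0,0],
    [0,-14,0,0,0,0],
    [0,-16,0,0,0,0],
    [0,-16,0,0,0,0],
  ],
)

```text
time: 14.15
ee_pos: [0.47, 0.0016, 0.207]
tcp_rot: [-1.305, 1.038, -1.045]
ft_force: [0.1, 1.0, -2.7]
opening: 0.679
```

```bash
python3 -c "
from plan import *
plan((.5428,0.317,.205,12.8))"
```

```text
t 14.15 tcp [470.    1.6 207. ] jaw 12.88 tilt [ 0.0048 -0.001  -1.    ] open 0.679 F [ 0.1  1.  -2.7] q1,q6 [-0.05 -0.27]
row [-29.13, 0.2, 14.13, -0.25, 0.08, 0.12] dyaw -0.1
```

Emit:
servo_tool(
  commands=[
    [-5,0.2,2.4,-0.25,0,0.1],
    [-10,0.2,4.8,-0.25,0,0.1],
    [-15,0.2,7.2,-0.25,0,0.1],
    [-20,0.2,9.6,-0.25,0,0.1],
    [-25,0.2,12,-0.25,0,0.1],
    [-29.1,0.2,14.1,-0.25,0,0.1],
    [-29.1,0.2,14.1,-0.25,0,0.1],
    [-29.1,0.2,14.1,-0.25,0,0.1],
    [-29.1,0.2,14.1,-0.25,0,0.1],
  ],
)

```text
time: 15.28
ee_pos: [0.5419, 0.3151, 0.2039]
tcp_rot: [-1.309, 1.043, -1.043]
ft_force: [-0.5, -1.1, -2.4]
opening: 0.682
```

```bash
python3 -c "
from plan import *
plan((.5428,0.317,.205,12.8))
for c in('scene','top'):
    s=np.mean([manip.snapshot(c).astype(float) for _ in range(5)],0)
    np.save(f'n_{c}.npy',s)
    x,y=(365,270) if c=='scene' else (165,224)
    cv2.imwrite(f'pics/n_{c}.png',cv2.resize(np.clip(np.sqrt(s[y-50:y+60,x-60:x+60,::-1]/255.)*300-30,0,255).astype(np.uint8),None,fx=6,fy=5.4,interpolation=cv2.INTER_CUBIC))
"
```

```text
t 15.28 tcp [541.9 315.1 203.9] jaw 12.82 tilt [-0.0017 -0.0016 -1.    ] open 0.682 F [-0.5 -1.1 -2.4] q1,q6 [0.49 0.26]
row [-0.16, -0.11, 0.13, 0.12, 0.02, 0.07] dyaw -0.0
```

View pics/n_scene.png

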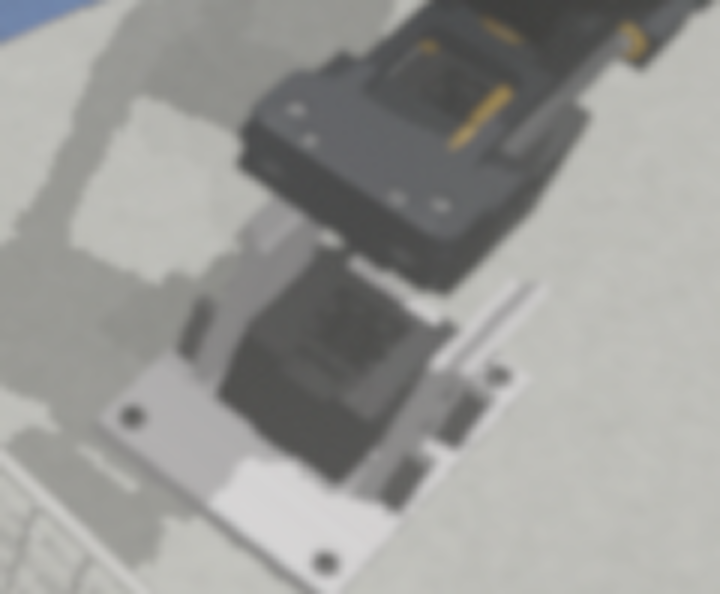

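View pics/n_top.png

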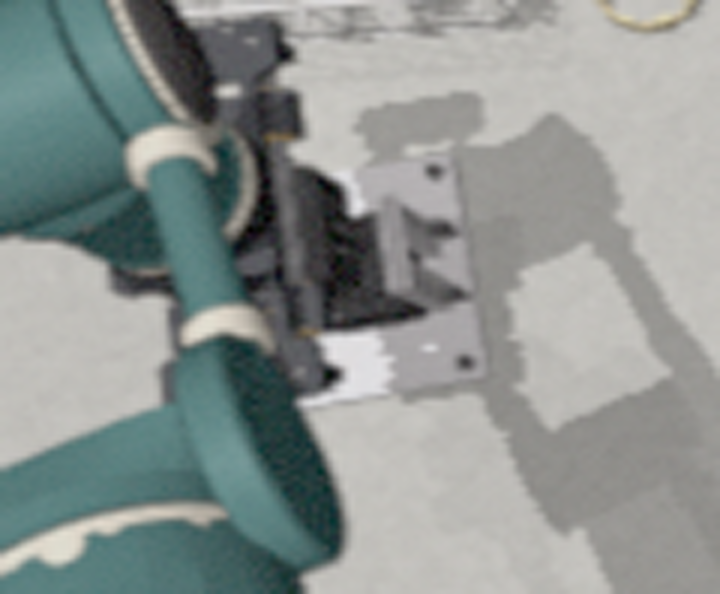

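```bash
cat > nfit.py <<'E'
from icp import *
ims=dict(np.load('im1.npz'));I={c:gray(ims[c],.6) for c in ims}
P=lambda a,b:seg(a,b)
h=.055
plate=lambda: [(P([s*.07,-.047,.014],[s*.07,.047,.014]),1) for s in(1,-1)]
top=[(P([.07,-.047,.014],[.07,.047,.014]),1),(P([-.07,-.047,.014],[-.07,.047,.014]),1)]+[(P([s*.064,t*h,.014],[s*.036,t*h,.014]),1) for s in(1,-1) for t in(1,-1)]
sc=[(P([.07,-.047,.014],[.07,.047,.014]),1),(P([.064,h,.014],[.036,h,.014]),1),(P([.064,-h,.014],[.045,-h,.014]),1),(P([-.06,h,.014],[-.045,h,.014]),1)]
for cs in(['top'],['scene'],['top','scene']):
  for w in(2.,3.):
    q,e,m=icp((.5428,.3165,.2234),0,{c:{'top':top,'scene':sc}[c] for c in cs},I,w=w,verbose=True);print(cs,w,np.round(q[:2]*1000,1),np.degrees(q[2]).round(2),round(e,2),m)
low_t=[(P([-.03,-.018,.070],[-.03,.018,.070]),0)]
import sys
q=(.5428,.3165,np.radians(12.8))
def wire(q):
    L=[]
    def notch(x,w): 
        s=np.sign(x)
        return [seg([x,-w/2,.067],[x,w/2,.067]),seg([x,-w/2,.067],[x,-w/2,.076]),seg([x,w/2,.067],[x,w/2,.076])]
    for l in rect(.14,.11,.014,cut=0)+rect(.06,.06,.076)+notch(-.03,.039)+notch(.03,.021): L.append((T(l,q,0),(0,0,255)))
    for s in(1,-1):
        for l in [seg([-.027,s*.034,.128],[.027,s*.034,.128]),seg([-.027,s*.042,.128],[.027,s*.042,.128]),seg([.027,s*.034,.014],[.027,s*.034,.128]),seg([-.027,s*.034,.014],[-.027,s*.034,.128])]: L.append((T(l,q,0),(0,200,0)))
    return L
a=overlay(ims['top'],'top',wire(q),(165,224),32,29,12,'pics/w_top.png')
a=overlay(ims['scene'],'scene',wire(q),(358,285),42,46,8,'pics/w_scene.png')
E
python3 nfit.py
```

```text
top [-0.13, -0.12, 0.25, 0.25, 0.25, 0.25]
['top'] 2.0 [542.  318.6] 13.01 0.34 150
    top [-0.12, -0.12, 0.22, 0.15, 0.26, 0.24]
['top'] 3.0 [542.  318.6] 13.08 0.35 148
    scene [0.03, 0.01, -0.02, -0.05]
['scene'] 2.0 [543.5 316.2] 12.93 0.28 100
    scene [0.03, 0.01, -0.02, -0.05]
['scene'] 3.0 [543.5 316.2] 12.93 0.28 100
    top [-0.13, 0.0, 0.88, -0.5, 0.77, -0.27]
    scene [0.13, -0.25, 0.25, -0.47]
['top', 'scene'] 2.0 [542.7 316.8] 12.74 0.51 250
    top [-0.25, 0.02, 0.67, -0.48, 0.77, -0.39]
    scene [0.22, -0.27, 0.27, -0.59]
['top', 'scene'] 3.0 [542.8 316.9] 12.69 0.48 245
```

View pics/w_top.png

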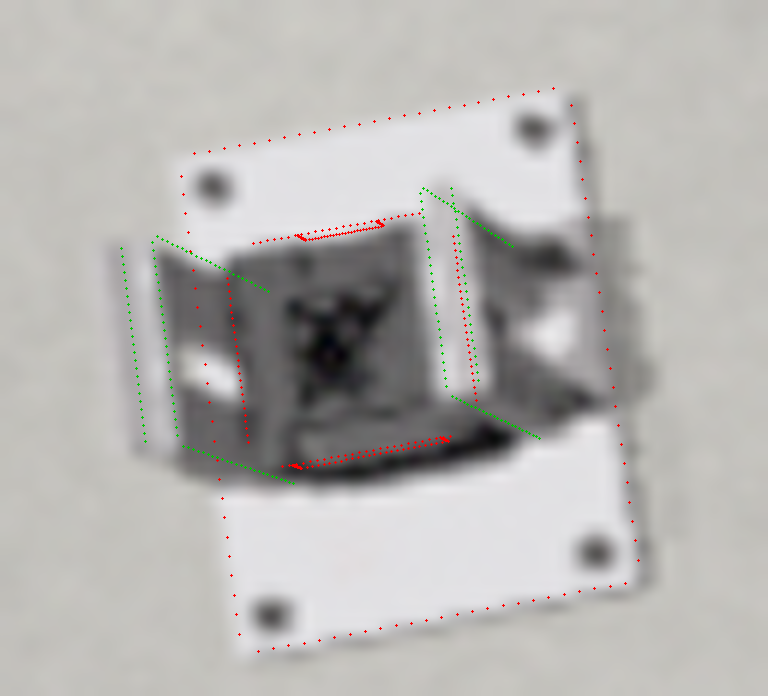

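View pics/w_scene.png

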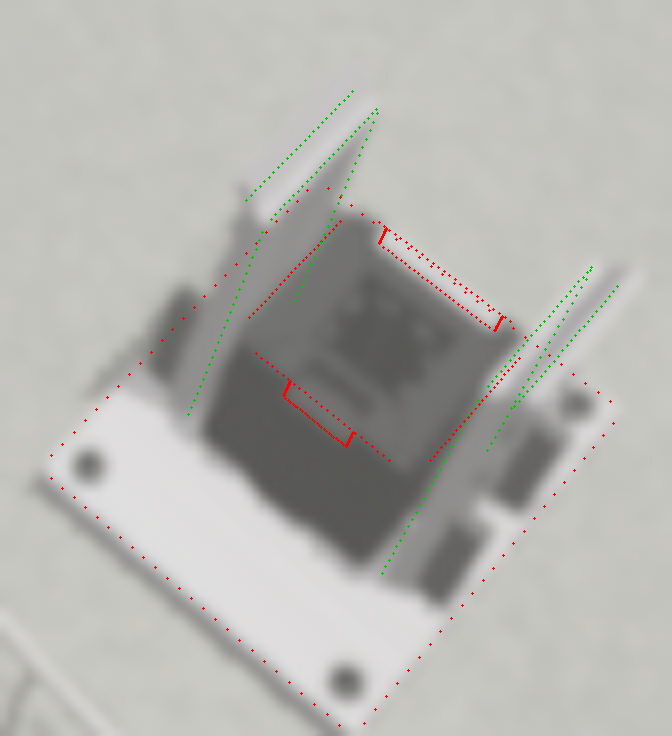

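```bash
python3 -c "
from plan import *
plan((.5425,0.3171,.205,12.8),(.5425,0.3171,.124,12.8))"
```

```text
t 15.78 tcp [542.6 316.6 205.1] jaw 12.87 tilt [ 3.e-04 -2.e-04 -1.e+00] open 0.68 F [-0.  -0.3 -3.1] q1,q6 [0.49 0.26]
row [-0.05, 0.01, -0.0, -0.01, 0.07, 0.01] dyaw -0.1
row [-0.06, 8.11, -0.0, -0.01, 0.07, 0.01] dyaw -0.1
```

Emit:
servo_tool(
  commands=[
    [-0.05,0,0,0,0,0],
    [-0.05,2,0,0,0,0],
    [-0.05,4,0,0,0,0],
    [-0.05,6,0,0,0,0],
    [-0.05,7.5,0,0,0,0],
    [-0.05,8.1,0,0,0,0],
    [-0.05,8.1,0,0,0,0],
    [-0.05,8.1,0,0,0,0],
  ],
)

```text
time: 16.77
ee_pos: [0.5432, 0.3174, 0.1251]
tcp_rot: [-1.305, 1.041, -1.043]
ft_force: [-0.0, 0.4, -2.1]
opening: 0.675
```

```bash
python3 -c "
from plan import *
plan((.5425,0.3171,.119,12.8),(.5425,0.3171,.110,12.8))"
```

```text
t 16.77 tcp [543.2 317.4 125.1] jaw 12.87 tilt [ 1.9e-03  7.0e-04 -1.0e+00] open 0.675 F [-0.   0.4 -2.1] q1,q6 [0.49 0.26]
row [0.01, 0.61, -0.08, -0.11, 0.07, -0.02] dyaw -0.1
row [0.01, 1.51, -0.08, -0.11, 0.07, -0.02] dyaw -0.1
```

Emit:
servo_tool(
  commands=[
    [0.01,0.2,-0.08,-0.11,0,0],
    [0.01,0.5,-0.08,-0.11,0,0],
    [0.01,0.8,-0.08,-0.11,0,0],
    [0.01,1.0,-0.08,-0.11,0,0],
    [0.01,1.0,-0.08,-0.11,0,0],
  ],
)

```text
time: 17.4
ee_pos: [0.5423, 0.317, 0.1147]
tcp_rot: [-1.308, 1.043, -1.042]
ft_force: [0.8, 0.9, -3.3]
opening: 0.675
```

Emit:
servo_tool(
  commands=[
    [0,0.2,0,0,0,0],
    [0,0.4,0,0,0,0],
    [0,0.55,0,0,0,0],
    [0,0.55,0,0,0,0],
  ],
)

```text
time: 17.9
ee_pos: [0.5424, 0.3171, 0.1098]
tcp_rot: [-1.307, 1.042, -1.042]
ft_force: [-1.3, -0.6, 2.3]
opening: 0.683
```

Emit:
servo_tool(
  commands=[
    [0,0.05,0,0,0,0],
    [0,0.05,0,0,0,0],
  ],
)

```text
time: 18.15
ee_pos: [0.5424, 0.3171, 0.1098]
tcp_rot: [-1.307, 1.042, -1.042]
ft_force: [-2.7, -3.0, 5.0]
opening: 0.678
```

Emit:
servo_tool(
  commands=[
    [0,0,0,0,0,0],
    [0,0,0,0,0,0],
    [0,0,0,0,0,0],
    [0,-2,0,0,0,0],
    [0,-6,0,0,0,0],
    [0,-11,0,0,0,0],
    [0,-12,0,0,0,0],
  ],
  grip=8.8,
)

```text
time: 19.02
ee_pos: [0.545, 0.3185, 0.2364]
tcp_rot: [-1.298, 1.038, -1.044]
ft_force: [-0.1, -0.1, 0.2]
opening: 0.998
```

```bash
python3 -c "
from plan import *
plan((.62,-.058,.16,106.2),(.62,-.058,.16,-73.8))"
```

```text
t 19.02 tcp [545.  318.5 236.4] jaw 12.87 tilt [ 0.0085  0.0048 -1.    ] open 0.998 F [-0.1 -0.1  0.2] q1,q6 [0.49 0.26]
row [38.4, 7.52, -1.15, -0.31, 86.67, -0.53] dyaw -86.7
row [38.4, 7.52, -1.15, -0.31, 86.67, -0.53] dyaw -86.7
```

Emit:
servo_tool(
  commands=[
    [5,0,0,0,9,0],
    [10,1,0,0,19,0],
    [15,2,-0.5,0,29,0],
    [20,3,-0.5,0,39,0],
    [25,4,-1,0,49,0],
    [30,5,-1,-0.3,59,-0.5],
    [34,6,-1.15,-0.3,69,-0.5],
    [38.4,7,-1.15,-0.31,79,-0.53],
    [38.4,7.5,-1.15,-0.31,86.7,-0.53],
    [38.4,7.5,-1.15,-0.31,86.7,-0.53],
    [38.4,7.5,-1.15,-0.31,86.7,-0.53],
    [38.4,7.5,-1.15,-0.31,86.7,-0.53],
  ],
)

```text
time: 20.52
ee_pos: [0.6202, -0.0574, 0.1607]
tcp_rot: [-0.296, 2.069, -2.069]
ft_force: [0.9, 0.3, 0.8]
opening: 0.998
```

```bash
cat > chk.py <<'E'
from plan import *
import sys
plan((.62,-.058,.16,-73.8),(.62,-.058,.047,-73.8))
ims={c:np.mean([manip.snapshot(c).astype(float) for _ in range(4)],0) for c in('scene','top')}
np.savez('im2.npz',**ims)
q=(.5425,.317,np.radians(12.8))
L=[(T(l,q,.068),(0,0,255)) for l in rect(.06,.06,.07)]
a=overlay(ims['top'],'top',L,(165,224),32,29,9,None);b=overlay(ims['scene'],'scene',L,(358,275),32,29,9,None)
cv2.imwrite('pics/s1.png',cv2.resize(np.hstack([a,b]),None,fx=.69,fy=.69))
b=overlay(ims['scene'],'scene',[],(247,190),45,35,8,'pics/s2.png')
E
python3 chk.py
```

```text
t 20.52 tcp [620.2 -57.4 160.7] jaw -73.7 tilt [ 6.e-04  0.e+00 -1.e+00] open 0.998 F [0.9 0.3 0.8] q1,q6 [-0.13  1.15]
row [0.03, 0.07, 0.06, -0.01, 0.1, -0.03] dyaw -0.1
row [0.04, 11.37, 0.05, -0.01, 0.1, -0.03] dyaw -0.1
```

View pics/s1.png

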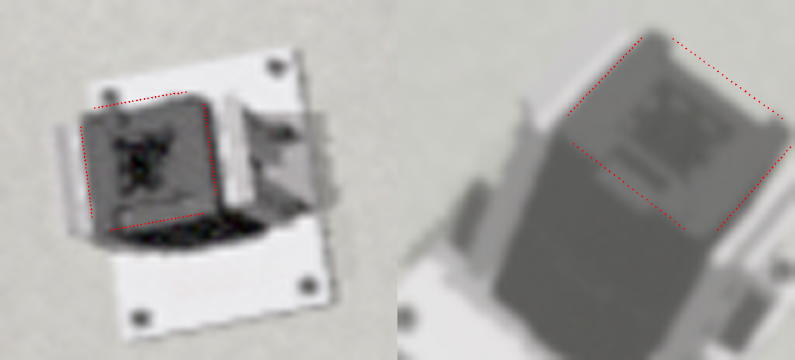

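View pics/s2.png

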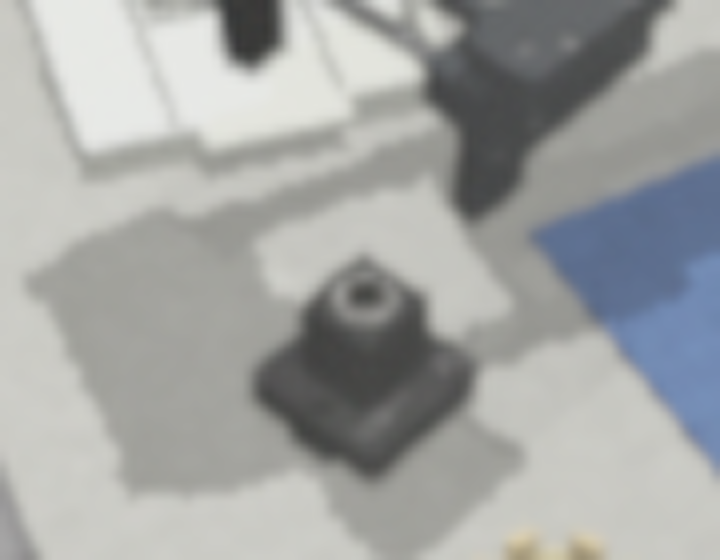

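```bash
python3 - <<'E'
from icp import *
ims=dict(np.load('im1.npz'));pts={}
q=(.6195,-.058,np.radians(16.7))
for c in ims:
    g=np.sqrt(ims[c]).mean(2);p=proj(c,[q[0],q[1],.06])[0];x,y=np.round(p).astype(int)
    w=g[y-6:y+7,x-6:x+7]
    print(c,p.round(2));print(np.round(w).astype(int) if 0 else '')
    big=cv2.resize(g[y-8:y+9,x-8:x+9],None,fx=8,fy=8,interpolation=cv2.INTER_CUBIC)
    # dark hole: local min near centre ; ring: bright
    yy,xx=np.mgrid[0:big.shape[0],0:big.shape[1]];r=np.hypot(xx-68,yy-68)
    def cent(cx,cy,R0):
        m=(np.hypot(xx-cx,yy-cy)<R0);wt=np.clip(big-np.percentile(big[m],55),0,None)*m;return (wt*xx).sum()/wt.sum(),(wt*yy).sum()/wt.sum()
    cx=cy=68.
    for _ in range(15): cx,cy=cent(cx,cy,30)
    px=np.array([(cx+.5)/8-.5+x-8,(cy+.5)/8-.5+y-8]);pts[c]=px;print('ring',px.round(2),'at z=.06 ->',np.round(back(c,px,.06)[0]*1000,1))
print(tri(pts))
J={c:gray(ims[c],.6) for c in ims}
for E in ({'top':E_rect(.06,.06,.022,'xXyY',-1)},{'scene':E_rect(.06,.06,.022,'XY',1)},{'scene':E_rect(.06,.06,.008,'XY',-1)},{'scene':E_rect(.034,.034,.06,'XY',1)},{'scene':E_rect(.034,.034,.06,'xy',-1)+E_rect(.06,.06,.008,'XY',-1)}):
    r=icp(q,0,E,J,w=2,verbose=True);print(list(E),np.round(r[0][:2]*1000,1),np.degrees(r[0][2]).round(2),r[1:])
L=[(T(l,q,0),(0,0,255)) for l in rect(.06,.06,.022)+rect(.06,.06,.008)+rect(.034,.034,.06,cut=.003)]
a=[overlay(ims[c],c,L,p,16,18,12,None) for c,p in(('top',(280,206)),('scene',(247,200)))]
cv2.imwrite('pics/c1.png',np.hstack(a))
E
```

```text
scene [247.79 191.41]

ring [247.86 193.34] at z=.06 -> [623.  -51.8  60. ]
top [280.64 204.34]

ring [280.38 204.94] at z=.06 -> [617.5 -57.2  60. ]
(array([ 0.61909682, -0.05785138,  0.05178738]), np.float64(0.06381588105557512))
    top [0.34, 0.28, 0.13, 0.12]
['top'] [618.2 -56.4] 17.37 (np.float64(0.33946455881246435), 100)
    scene [0.03, 0.05]
['scene'] [621.4 -60. ] 15.16 (np.float64(0.3477712022566637), 50)
    scene [0.02, -0.06]
['scene'] [623.1 -56.9] 18.96 (np.float64(0.3761758221041385), 50)
    scene [0.06, 0.04]
['scene'] [617.8 -64.4] 14.39 (np.float64(0.5577444013925261), 50)
    scene [-0.05, -0.09, -0.08, -0.04]
['scene'] [622.7 -56.9] 18.1 (np.float64(0.37058757490849226), 100)
```

View pics/c1.png

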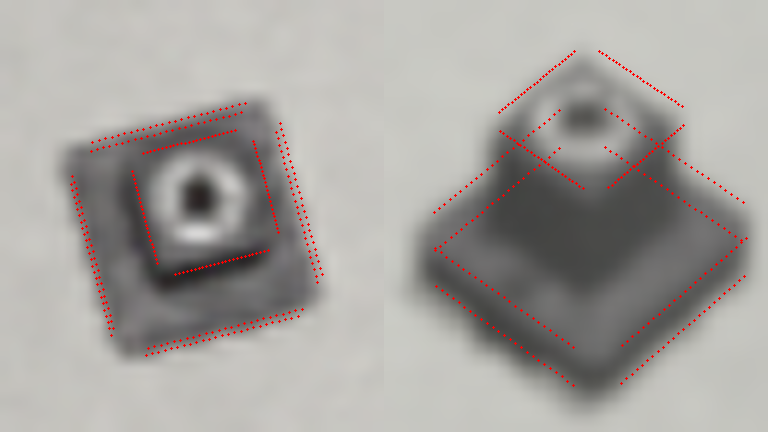

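```bash
python3 -c "
from plan import *
plan((.6192,-.0577,.047,-73.2))"
```

```text
t 20.93 tcp [620.1 -57.9 160.3] jaw -73.81 tilt [ 1.e-04  0.e+00 -1.e+00] open 0.997 F [-0.4  0.4 -1. ] q1,q6 [-0.13  1.16]
row [0.08, 11.33, -0.04, -0.0, -0.61, -0.01] dyaw 0.6
```

Emit:
servo_tool(
  commands=[
    [0.08,3,-0.04,0,-0.6,0],
    [0.08,6.5,-0.04,0,-0.6,0],
    [0.08,9.5,-0.04,0,-0.6,0],
    [0.08,11.2,-0.04,0,-0.6,0],
    [0.08,11.3,-0.04,0,-0.6,0],
    [0.08,11.3,-0.04,0,-0.6,0],
  ],
)

```text
time: 21.68
ee_pos: [0.6202, -0.0579, 0.0484]
tcp_rot: [-0.303, 2.063, -2.064]
ft_force: [0.3, -0.5, 0.3]
opening: 1.0
```

```bash
python3 -c "
from plan import *
plan((.6192,-.0577,.047,-73.2))"
```

```text
t 21.68 tcp [620.2 -57.9  48.4] jaw -73.21 tilt [ 1.9e-03 -2.0e-04 -1.0e+00] open 1.0 F [ 0.3 -0.5  0.3] q1,q6 [-0.13  1.14]
row [0.09, 0.14, -0.04, -0.04, -0.01, -0.1] dyaw 0.0
```

Emit:
servo_tool(
  commands=[
    [0.09,0.1,-0.04,0,0,-0.1],
    [0.09,0.1,-0.04,0,0,-0.1],
    [0.09,0.1,-0.04,0,0,-0.1],
    [0.09,0.1,-0.04,0,0,-0.1],
    [0.09,0.1,-0.04,0,0,-0.1],
    [0.09,0.1,-0.04,0,0,-0.1],
  ],
  grip=2.5,
  squeeze=6,
)

```text
time: 22.42
ee_pos: [0.6192, -0.0577, 0.0474]
tcp_rot: [-0.305, 2.063, -2.065]
ft_force: [-0.2, 0.4, -0.0]
opening: 0.386
```

Emit:
servo_tool(
  commands=[
    [0,0,0,0,0,0],
    [0,0,0,0,0,0],
    [0,0,0,0,0,0],
  ],
  squeeze=30,
)

```text
time: 22.8
ee_pos: [0.6192, -0.0577, 0.0473]
tcp_rot: [-0.305, 2.063, -2.065]
ft_force: [-0.0, -0.3, -0.6]
opening: 0.385
```

```bash
python3 -c "
from plan import *
plan((.6192,-.0577,.047,-73.2))"
```

```text
t 22.8 tcp [619.2 -57.7  47.3] jaw -73.21 tilt [ 1.e-04 -6.e-04 -1.e+00] open 0.385 F [-0.  -0.3 -0.6] q1,q6 [-0.13  1.15]
row [-0.01, 0.03, 0.0, -0.04, -0.01, 0.01] dyaw 0.0
```

Emit:
servo_tool(
  commands=[
    [0,-0.5,0,0,0,0],
    [0,-2,0,0,0,0],
    [0,-6,0,0,0,0],
    [0,-11,0,0,0,0],
    [0,-16,0,0,0,0],
    [0,-17,0,0,0,0],
    [0,-17,0,0,0,0],
  ],
)

```text
time: 23.68
ee_pos: [0.6194, -0.0577, 0.2183]
tcp_rot: [-0.303, 2.062, -2.064]
ft_force: [0.5, -0.9, -1.7]
opening: 0.381
```

```bash
python3 -c "
from plan import *
plan((.5425,.3171,.217,-77.2))"
```

```text
t 23.68 tcp [619.4 -57.7 218.3] jaw -73.21 tilt [ 1.9e-03 -9.0e-04 -1.0e+00] open 0.381 F [ 0.5 -0.9 -1.7] q1,q6 [-0.13  1.15]
row [-3.46, 0.08, -38.1, -0.08, 3.99, -0.09] dyaw -4.0
```

Emit:
servo_tool(
  commands=[
    [-0.5,0,-5.5,0,0.6,0],
    [-1,0,-11,0,1.2,0],
    [-1.5,0,-16.5,0,1.8,0],
    [-2,0,-22,0,2.4,0],
    [-2.5,0,-27.5,0,3,0],
    [-3,0,-33,0,3.5,0],
    [-3.46,0,-38.1,0,4,-0.1],
    [-3.46,0.1,-38.1,-0.1,4,-0.1],
    [-3.46,0.1,-38.1,-0.1,4,-0.1],
    [-3.46,0.1,-38.1,-0.1,4,-0.1],
  ],
)

```text
time: 24.92
ee_pos: [0.5422, 0.3156, 0.2155]
tcp_rot: [-0.237, 2.104, -2.106]
ft_force: [0.8, -0.2, -0.1]
opening: 0.383
```

```bash
python3 - <<'E'
from plan import *
from icp import *
plan((.5425,.3171,.217,-77.2),(.5425,.3171,.190,-77.2))
p,Rm,o=pose()
ims={'scene':np.mean([manip.snapshot('scene').astype(float) for _ in range(5)],0)}
np.savez('im3.npz',**ims)
q=(p[0],p[1],np.radians(jawyaw(Rm)+90));z=p[2]-.0473
L=[(T(l,q,z),(0,0,255)) for l in rect(.06,.06,.022)+rect(.06,.06,.008)+[seg([.03,-.009,0],[.03,.009,0])]]
s=(.5425,.317,np.radians(12.8))
L+=[(T(l,s,.068),(0,255,0)) for l in rect(.06,.06,.07)]
overlay(ims['scene'],'scene',L,(360,265),38,33,10,'pics/k1.png')
E
```

```text
t 24.93 tcp [542.2 315.6 215.5] jaw -77.28 tilt [-0.0022 -0.0011 -1.    ] open 0.383 F [ 0.8 -0.2 -0.1] q1,q6 [0.49 1.84]
row [-0.06, -0.15, -0.14, -0.03, -0.08, 0.13] dyaw 0.1
row [-0.07, 2.55, -0.14, -0.03, -0.08, 0.13] dyaw 0.1
```

View pics/k1.png

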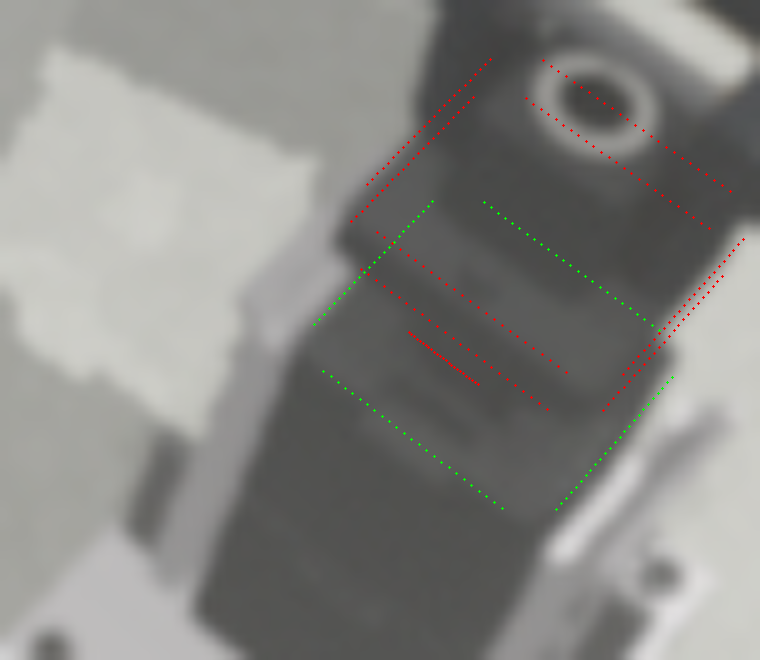

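```bash
python3 - <<'E'
from icp import *
im=np.load('im3.npz')['scene'];I=gray(im,.6)
def off(P,q,z,w=3,inn=None,sg=1):
    p=proj('scene',T(P,q,z));t=p[-1]-p[0];t/=np.linalg.norm(t);n=np.array([-t[1],t[0]])
    d=proj('scene',T(P-[.001,0,0],q,z))-p; 
    if n@d.mean(0)<0:n=-n
    mm=abs((d@n).mean())
    o=np.arange(-w,w+.01,.125);pr=np.array([samp(I,p+k*n) for k in o]);m=pr.mean(1)
    g=np.gradient(pr,axis=0)*sg;j=o[g.argmax(0)];jm=o[(np.gradient(m)*sg).argmax()]
    return 'dx mm (outward +): median %.2f, mean-profile %.2f'%(-np.median(j)/mm,-jm/mm),'px/mm',mm.round(3),np.round(np.percentile(j,[20,80]),2)
q=(.5422,.3156,np.radians(12.72));z=.2155-.0473
for P in (seg([.03,-.024,.022],[.03,.024,.022]),seg([.03,-.024,.022],[.03,0,.022]),seg([.03,0,.022],[.03,.024,.022])): print('cap top X',off(P,q,z))
print('cap bottom X',off(seg([.03,-.024,.008],[.03,-.011,.008]),q,z,sg=-1),off(seg([.03,.011,.008],[.03,.024,.008]),q,z,sg=-1))
s=(.5424,.3171,np.radians(12.8))
for P in (seg([.03,-.026,.07],[.03,-.012,.07]),seg([.03,.012,.07],[.03,.026,.07])): print('sec X',off(P,s,.068))
# lateral (y) : Y edges against bright background
im2=np.load('im2.npz')['scene'];I=gray(im2,.6)
for P in (seg([.03,-.026,.07],[.03,-.012,.07]),seg([.03,.012,.07],[.03,.026,.07])): print('sec X clean',off(P,s,.068))
E
```

```text
cap top X ('dx mm (outward +): median 2.11, mean-profile 2.11', 'px/mm', np.float64(0.416), array([-1.12, -0.62]))
cap top X ('dx mm (outward +): median 2.12, mean-profile 2.12', 'px/mm', np.float64(0.412), array([-1.25, -0.72]))
cap top X ('dx mm (outward +): median 1.79, mean-profile 2.09', 'px/mm', np.float64(0.419), array([-1. , -0.5]))
cap bottom X ('dx mm (outward +): median 1.23, mean-profile 1.23', 'px/mm', np.float64(0.408), array([-0.75, -0.12])) ('dx mm (outward +): median 3.00, mean-profile 2.10', 'px/mm', np.float64(0.417), array([-2.78, -0.72]))
sec X ('dx mm (outward +): median 0.31, mean-profile 0.31', 'px/mm', np.float64(0.4), array([-0.38,  0.12]))
sec X ('dx mm (outward +): median 0.31, mean-profile -0.00', 'px/mm', np.float64(0.409), array([-0.27,  0.18]))
sec X clean ('dx mm (outward +): median 0.31, mean-profile 0.31', 'px/mm', np.float64(0.4), array([-0.38,  0.25]))
sec X clean ('dx mm (outward +): median 0.61, mean-profile 0.61', 'px/mm', np.float64(0.409), array([-0.5,  0. ]))
```

```bash
python3 -c "
from plan import *
plan((.5411,.3168,.2,-77.2),(.5411,.3168,.190,-77.2))"
```

```text
t 25.18 tcp [542.8 316.3 217. ] jaw -77.29 tilt [-1.e-04  4.e-04 -1.e+00] open 0.386 F [ 0.2  0.4 -1.5] q1,q6 [0.49 1.84]
row [0.15, 1.7, -0.09, 0.03, -0.09, -0.0] dyaw 0.1
row [0.15, 2.7, -0.09, 0.03, -0.09, -0.0] dyaw 0.1
```

Emit:
servo_tool(
  commands=[
    [0.15,1.0,-0.09,0,-0.1,0],
    [0.15,1.7,-0.09,0,-0.1,0],
    [0.15,1.7,-0.09,0,-0.1,0],
    [0.15,1.7,-0.09,0,-0.1,0],
  ],
)

```text
time: 25.68
ee_pos: [0.5411, 0.3169, 0.1998]
tcp_rot: [-0.237, 2.104, -2.103]
ft_force: [0.6, -0.1, -0.5]
opening: 0.384
```

```bash
cat > capx.py <<'E'
from plan import *
from icp import *
plan((.5411,.3168,.190,-77.2))
im=np.mean([manip.snapshot('scene').astype(float) for _ in range(5)],0);np.save('im4.npy',im);I=gray(im,.6)
plan((.5411,.3168,.190,-77.2))
p,Rm,o=pose()
def off(P,q,z,w=3,ax=0,sg=1):
    p=proj('scene',T(P,q,z));t=p[-1]-p[0];t/=np.linalg.norm(t);n=np.array([-t[1],t[0]])
    e=np.zeros(3);e[ax]=.001;d=proj('scene',T(P+e,q,z))-p
    if n@d.mean(0)<0:n=-n
    mm=abs((d@n).mean())
    o=np.arange(-w,w+.01,.125);pr=np.array([samp(I,p+k*n) for k in o]);m=pr.mean(1)
    G=np.gradient(m)*sg
    return 'shift mm %.2f (grad %.2f)'%(o[G.argmax()]/mm,G.max()/.125)
q=(p[0],p[1],np.radians(jawyaw(Rm)+90));z=p[2]-.0473
print('cap top X',off(seg([.03,-.024,.022],[.03,.024,.022]),q,z,sg=-1))
print('cap bot X L',off(seg([.03,-.024,.008],[.03,-.011,.008]),q,z,sg=1),off(seg([.03,.011,.008],[.03,.024,.008]),q,z,sg=1))
print('cap Y top',off(seg([-.0,.03,.022],[.024,.03,.022]),q,z,ax=1,sg=1),'bot',off(seg([-.0,.03,.008],[.024,.03,.008]),q,z,ax=1,sg=1),'cap -Y top',off(seg([-.0,-.03,.022],[.024,-.03,.022]),q,z,ax=1,sg=1))
s=(.5424,.3171,np.radians(12.8))
print('sec X',[off(P,s,.068,sg=-1) for P in (seg([.03,-.026,.07],[.03,-.012,.07]),seg([.03,.012,.07],[.03,.026,.07]))])
L=[(T(l,q,z),(0,0,255)) for l in rect(.06,.06,.022)+rect(.06,.06,.008)+[seg([.03,-.009,0],[.03,.009,0])]]
L+=[(T(l,s,.068),(0,255,0)) for l in rect(.06,.06,.07)]
overlay(im,'scene',L,(360,265),38,33,10,'pics/k2.png')
E
python3 capx.py
```

```text
t 25.68 tcp [541.1 316.9 199.8] jaw -77.18 tilt [-3.e-04  3.e-04 -1.e+00] open 0.384 F [ 0.6 -0.1 -0.5] q1,q6 [0.49 1.84]
row [0.0, 0.98, 0.01, 0.02, 0.02, 0.01] dyaw -0.0
t 25.93 tcp [541.3 317.  200.3] jaw -77.18 tilt [ 5.e-04  7.e-04 -1.e+00] open 0.378 F [ 1.  -0.4 -1.4] q1,q6 [0.49 1.84]
row [0.02, 1.03, 0.01, 0.03, 0.02, -0.03] dyaw -0.0
cap top X shift mm 2.42 (grad 0.26)
cap bot X L shift mm 1.54 (grad 0.24) shift mm 0.60 (grad 0.20)
cap Y top shift mm 4.17 (grad 1.81) bot shift mm 3.52 (grad 1.94) cap -Y top shift mm 5.52 (grad -0.00)
sec X ['shift mm 0.62 (grad 0.24)', 'shift mm 0.00 (grad 0.24)']
```

View pics/k2.png

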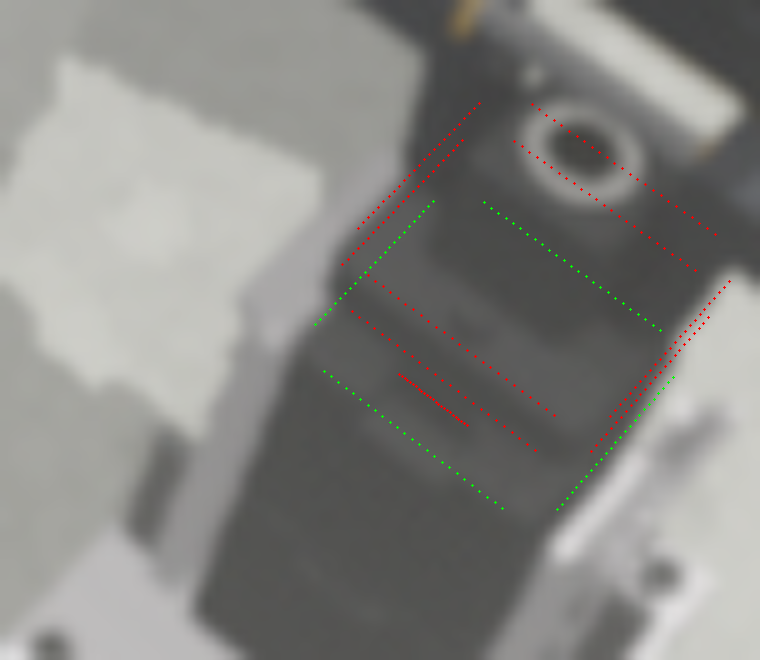

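Emit:
servo_tool(
  commands=[
    [0,0.4,0,0,0,0],
    [0,0.8,0,0,0,0],
    [0,1.2,0,0,0,0],
    [0,1.5,0,0,0,0],
    [0,1.7,0,0,0,0],
    [0,1.7,0,0,0,0],
  ],
)

```text
time: 26.68
ee_pos: [0.5412, 0.3169, 0.183]
tcp_rot: [-0.236, 2.104, -2.102]
ft_force: [0.3, -0.7, -1.2]
opening: 0.387
```

Emit:
servo_tool(
  commands=[
    [0,0.2,0,0,0,0],
    [0,0.4,0,0,0,0],
    [0,0.55,0,0,0,0],
    [0,0.62,0,0,0,0],
    [0,0.62,0,0,0,0],
  ],
)

```text
time: 27.3
ee_pos: [0.5414, 0.317, 0.1775]
tcp_rot: [-0.235, 2.103, -2.102]
ft_force: [-2.0, -0.5, 3.7]
opening: 0.38
```

Emit:
servo_tool(
  commands=[
    [0,0.08,0,0,0,0],
    [0,0.08,0,0,0,0],
  ],
)

```text
time: 27.55
ee_pos: [0.5417, 0.317, 0.1775]
tcp_rot: [-0.235, 2.103, -2.102]
ft_force: [-1.8, -2.0, 4.3]
opening: 0.383
```

Emit:
servo_tool(
  commands=[
    [0,0,0,0,0,0],
    [0,0,0,0,0,0],
    [0,0,0,0,0,0],
    [0,0,0,0,0,0],
    [0,-2,0,0,0,0],
    [0,-5,0,0,0,0],
    [0,-9,0,0,0,0],
    [0,-9,0,0,0,0],
  ],
  grip=7.5,
)

```text
time: 28.55
ee_pos: [0.5441, 0.3183, 0.274]
tcp_rot: [-0.224, 2.103, -2.093]
ft_force: [0.8, 0.2, 0.3]
opening: 0.851
```

```bash
python3 -c "
from plan import *
plan((.45,.0,.28,-77.2))"
```

```text
t 28.55 tcp [544.1 318.3 274. ] jaw -77.18 tilt [ 0.0104  0.0057 -0.9999] open 0.851 F [0.8 0.2 0.3] q1,q6 [0.49 1.84]
row [16.23, -0.88, 28.95, 0.19, 0.02, -0.65] dyaw -0.0
```

Emit:
servo_tool(
  commands=[
    [2.7,-0.9,4.8,0,0,0],
    [5.4,-0.9,9.6,0,0,0],
    [8.1,-0.9,14.4,0,0,0],
    [10.8,-0.9,19.2,0,0,0],
    [13.5,-0.9,24,0,0,0],
    [16.2,-0.9,28.9,0,0,0],
    [16.2,-0.9,28.9,0,0,0],
    [16.2,-0.9,28.9,0,0,0],
  ],
)

```text
time: 29.55
ee_pos: [0.4502, 0.0007, 0.2802]
tcp_rot: [-0.223, 2.104, -2.093]
ft_force: [0.8, 0.2, 0.6]
opening: 0.85
```

```bash
python3 - <<'E'
from plan import *
ims={c:np.mean([manip.snapshot(c).astype(float) for _ in range(6)],0) for c in('scene','top')}
np.savez('im5.npz',**ims)
q=(.5424,.3171,np.radians(12.8));L=[]
L=[(T(l,q,.13),(0,0,255)) for l in rect(.06,.06,.022)+rect(.06,.06,.008,sides='XY')+rect(.034,.034,.06,cut=.002)]
a=overlay(ims['top'],'top',L,(165,220),30,32,9,None);b=overlay(ims['scene'],'scene',L,(362,262),30,32,9,None);b0=overlay(ims['scene'],'scene',[],(362,262),30,32,9,None)
cv2.imwrite('pics/e1.png',cv2.resize(np.hstack([a,b,b0]),(790,280)))
cv2.imwrite('pics/e2.png',cv2.resize(np.clip(np.sqrt(ims['scene']/255)*300-30,0,255).astype(np.uint8)[:,:,::-1],(760,570),interpolation=cv2.INTER_CUBIC))
cv2.imwrite('pics/e3.png',overlay(ims['scene'],'scene',[],(362,268),30,28,12,None))
plan()
E
```

```text
t 30.15 tcp [450.2   0.7 280.2] jaw -77.15 tilt [ 0.0104  0.0057 -0.9999] open 0.855 F [-0.7 -0.9 -1. ] q1,q6 [-0.06  1.29]
```

View pics/e1.png

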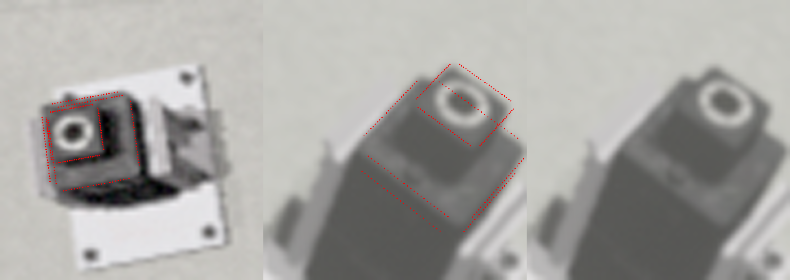

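View pics/e2.png

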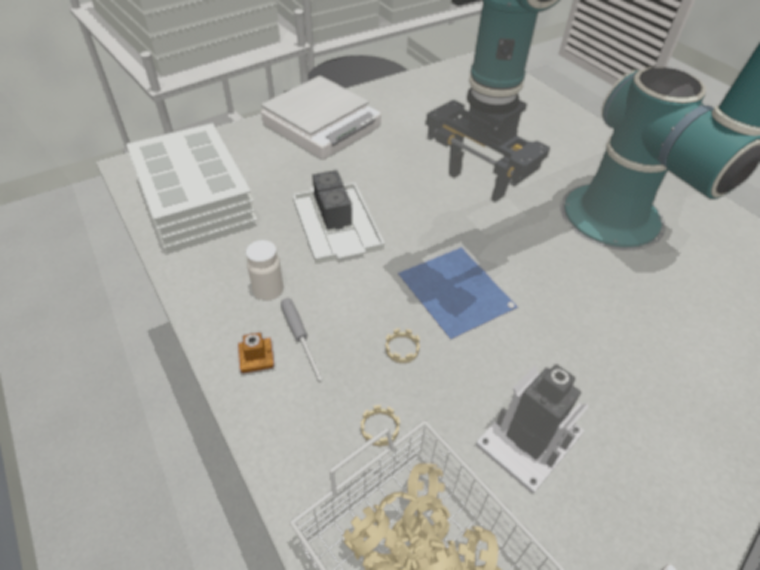

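View pics/e3.png

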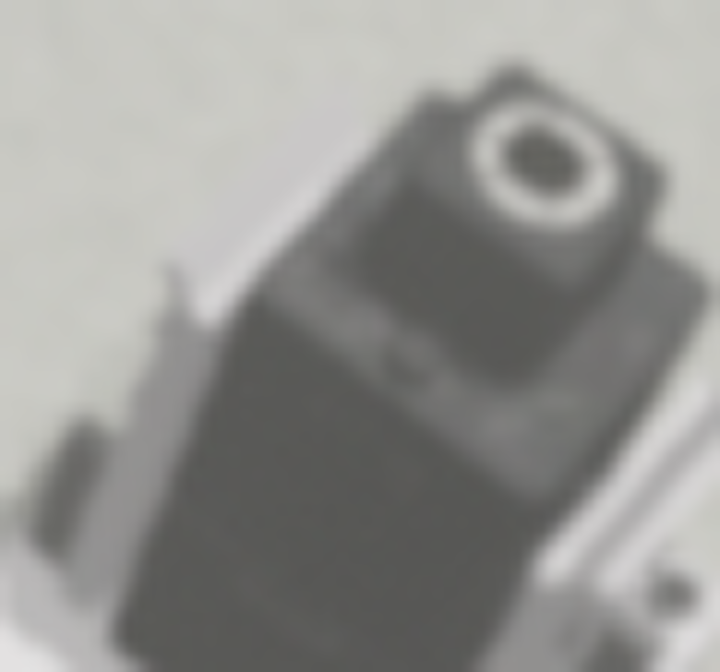

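The last pictures show the cap sitting square on the section. Its outline falls on the seated wireframe in both cameras, and the boss faces +x (scene crop around 400,365). There is no gap between the stacked faces, the gripper is clear and everything else is where it was. I'm handing the job in.

```bash
python3 -c "
from workcell import manip
print(manip.finish_job())"
```

```text
the job is handed in; nothing more can be done
None
```

The filter housing is stacked: the section is seated on the lower one in the nest, the end cap is seated on the section, and both are released. I handed the job in at about 30 s.

**Section:** I lifted it from the tray's end pocket by its ±y sides, stood it on the mat and let go. I then took it again by its lugged sides and lowered it into the nest. Contact came with the TCP at 109.8 mm, exactly the height worked out for fully home, and both cameras matched the seated outline.

**Cap:** I gripped it by the neck, since the vent boss blocks the x sides, and it seated at 177.5 mm against an expected 177.3 mm. Wrist force stayed around 5 N on each seating reading, and the final pictures show the outline at seated height with no gap.

**Checks that disagreed:**
- **Camera readings:** the two cameras differed by 2–4 mm on several poses, so I averaged them.
- **Cap offset:** in the hand, the cap looked 1–2 mm off along x. I shifted it 1.3 mm before lowering, and the lugs went in with no force until home.
- **Early edge fits:** these were wrong, so I discarded them and redid the poses from picked corners and a tighter edge fit.

In the final scene picture the two blank housings, rings, driver, jar and brown look-alike look unmoved. I checked those only by eye, not by measurement.

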